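Load the sample bay: release, fill, relatch and count in a vial cassette

TASK

Load the sample bay for its next run: slide the flat top cover back, press the sprung catch so that the empty cassette pops loose, and draw the cassette right out of its dovetail onto the bench. Stand every amber vial from the bench upright in a cell of its own in the cassette, slide the cassette back into the dovetail until it is fully home and the catch has clicked up, turn the count dial until the window shows the number of vials you loaded, and slide the cover fully shut. Do not knock over or push away the other glassware, and leave the cassette and vials standing free.

Things in the scene. Friction and masses are not known exactly. Their poses are not given: they have to be found in the camera images.
- bay: White bench unit, fixed, 132 wide, z to 92 mm. Its frame: origin on the bench where the home cassette's origin lies, x = insertion direction, y left. Mouth x -66, 116 wide inside; dovetail rails x -30..78 (plate play 2 mm a side), flared out to x -46. Cassette free at x < -111. Roof z 82 over x -9..102. Grey catch block y -66..-102, white dial box x -88..-2, y 70..156, z 58. Ejector at the back
- cassette: Loose tray, 160 g, slides on the bench. Origin: centre of underside; x points into the bay, as bay x. Dovetail plate x -60..65, y +-52, 8 thick, leading corners cut. Upright grey front panel x -65..-55, y +-50, z 14..76: grip its top edge fore and aft. Open gap x -55..-14 behind it, then 4 cells, walls to z 38. Catch ear on its -y side, x -1..5, z 33..40, to y -65
- cover (a joint): Flat grey top cover of the bay, m: 0 = shut over the gap and panel, 0.068 = fully back (+x of the bay) on the roof. Friction about 1.2 N, stays where left
- catch (a joint): Sprung catch, m pressed down: 0 = up, 0.008 = stop. Pressing takes 3 to 6 N (spring and rubbing of the ear). Over 0.005 it frees the ear and the ejector pops the cassette out some 20 mm; let go, it rises again. On the way in the ear rides over its ramp from 20 mm before home and it springs up behind the ear at home: held there (about 1 mm of play); never pull then
- ejector (a joint): Spring plunger at the back of the bay, m pushed in: 0 = out, 0.021 = cassette home. It pushes the cassette outwards with 3 N (out) to 4.5 N (home). With the catch's ramp, pushing a loaded cassette home takes about 8 to 15 N; it can go 2.5 mm beyond home and falls back on the catch when let go
- dial (a joint): Count dial, rad, range 0 to 2.82: clockwise from above grows. Number k stands in the window at 0.6283 k (0, 1, 2, 3, 4). Stiffness 0.05 Nm, stays where left
- cover_grip (a point): Middle of the black rib on the cover, bay frame (-35, 0) when shut: 12 mm thick along bay x, 52 long, 20 tall from the cover's top (z 87) to z 107 mm
- catch_pad (a point): Centre of the top of the black ribbed thumb pad of the catch, 28 x 30 mm, z 60 mm when up, bay frame (-9, -84): on the right of the bay; press straight down with closed fingertips. The bay's wall (z 80, track to 92) begins 15 mm to its left
- dial_grip (a point): On the dial's axis, bay frame (-45, 113), in the middle of the black bar knob: bar 11 mm thick, 38 long, z 62..84 mm; its x axis runs along the bar (turned by minus the dial joint from the bay's x)
- window (a point): Centre of the black-framed window, 17 mm wide, in the top of the dial box on the left of the bay, robot side of the knob; the one number in it, 12 mm tall, is read from the robot's side
- panel_top (a point): Middle of the top edge of the cassette's front panel (10 mm thick, grip edge 13 mm), 76 mm above the bench, cassette x -60
- cell_1 (a point): Floor centre of the back left cell, cassette frame (39, 30, 8) mm. All cells are 33 mm square inside, 30 deep (walls to z 38, so 31 mm of a vial stands out); columns 60 mm apart, rows 34.5 mm apart
- cell_2 (a point): Floor centre of the back right cell, cassette frame (39, -30, 8) mm
- cell_3 (a point): Floor centre of the front left cell, cassette frame (4.5, 30, 8) mm
- cell_4 (a point): Floor centre of the front right cell, cassette frame (4.5, -30, 8) mm
- vial_1: Amber vial with screw cap, 27 mm across, 61 tall (body to 52, cap 21 across), 24 g, upright on the bench; origin: centre of underside. Two to four of the vials are present
- vial_2: Amber vial like vial_1, may be absent
- vial_3: Amber vial like vial_1, may be absent
- vial_4: Amber vial like vial_1, may be absent
- petri_dish: Flat dish, 58 mm across, 14 tall, bystander beside the vials; origin: centre of underside
- tube_small: Capped tube, 22 mm across, 102 tall, bystander at the back left; origin: centre of underside
Things that resemble listed ones, but are neither listed nor needed, are in the scene too. Leave any pink or purple look-alike of the vial_4 alone. Leave any purple look-alike of the vial_3 alone.

How it is judged:
By the outcome, as a careful person would: the job done as asked, in the order asked, and still so for the second after the job is handed in, with the robot touching nothing.
Of vial_1, vial_2, vial_3, vial_4 only 2 to 4 are there at a start; the rules pass over those that are not, and their reading is None.
At some moment in a run one of cassette may be knocked a few centimetres aside while the robot is not near it.
It also fails if it takes over 208 s, if anything falls off the work surface, if the arm or the gripper's body presses on something with over 40 N, if the wrist force passes 120 N, or if a joint passes its speed limit or range.

ROBOT

A 6-joint arm with a two-finger parallel gripper is mounted at the origin on a cart in front of the work surface, level with it; the furniture and walls round the work are solid. World frame = base frame: x ahead of the robot, y to its left, z up, the work surface at z = 0. Lengths are in mm, angles in rad, forces in N, time in s.
With the tool pointing down it reaches from about 275 to 875 mm from the base axis. Payload 12.5 kg.
Tool frame: the origin (TCP) lies midway between the tips of the shut fingers; the grasp point (between the pads) lies ctrl.tcp_to_grasp behind it (ctrl.tcp_to_grasp is the distance from the TCP to the grasp point, in mm); z points along the fingers, y is the direction in which the jaws open and shut (so a half turn about z gives the same grasp; the last joint's range is limited). The gripper opens to 85 mm and grips with 20 to 120 N. Pads are 22 mm wide; open, the fingers measure 114 mm over their backs; the gripper's body (76 mm by 85 mm) begins 54 mm behind the grasp point. The pads swing forward as they close: fully open they stand 13 mm farther back than shut.
Start: joints at [-1.194, 0.351, 1.652, -0, 1.139, -0.085], TCP at [245.074, -492.365, 231.29] pointing down, gripper open.
Joint ranges: [-2.75, 2.75], [-0.79, 2.1], [0.01, 2.65], [-1.57, 4.71], [0.07, 3.14], [-2.87, 2.87]. Speed limits (rad/s): [2.22, 2.22, 2.79, 3.14, 3.14, 3.14].

INTERFACE

Orientations are given as a rotation vector (axis times angle).
In Python, from rig import status, capture, job_done, ctrl gives the robot as it stands.
- The arm moves only by the tool arm_command, never from a script. Its argument "steps" is a list of rows, each a list of 6 numbers: the shift along the tool's x, y, z in m, then the turn, a rotation vector about the tool's x, y, z in degrees. In form: [[tx, ty, tz, rx, ry, rz], ...]. A call has exactly 5 rows; each row shifts and turns the commanded pose from where the row before left it, along the tool's axes as they then stand; what a row does not reach is not made up. A row lasts 1/10 s, in which the tool goes at most 50 mm and 8.59 degrees, less where a joint would pass 70% of its speed; a pose out of reach is approached as far as the arm can. A call is refused whole if a number of a shift passes 0.05 or a number of a turn 8.59, either way. A call with a gripper value outside its range is refused whole. "jaw" is the opening in per cent of the stroke, from 0 (shut) to 100 (fully open), set as the call begins (left out, the last holds). The fingers move at their own pace and stop on an object; "force" is the grip in N (left out, the last holds). Time passes only in rows, so rows that do not move let the fingers close, or fill a call up. It gives the time, the measured TCP pose, the force and the opening at its end, in the units of the state.
- status.sense(): the state, without advancing time (a new reading comes with each control period).
- capture(name): name is "side" or "top"; returns a dict with "pixels" (384x512x3 uint8, red, green, blue), "depth" (384x512 float32, mm along the optical axis (not along the pixel's ray), 0 where there is no reading), "fx", "fy", "cx", "cy" (pixels), "eye" and "orientation" of the camera in the world. Camera axes: x right, y down, z forward; pixel columns grow to the right and rows downward; lengths in mm; the calibration is good to about 2 mm. A picture is of the moment at which its call begins.
- job_done(): hands the job in, once; it reports no verdict.
The state is a dict: "clock": time; "qpos": joint angles; "qvel": joint speeds; "joint_torque": joint torques, N m; "tool_pos": TCP position; "tcp_rot": TCP orientation; "wrist_force": force on the tool from outside, world axes, zero at the start; "torque": the same for the moment, N m; "opening": finger opening in mm.
Only numpy, scipy, OpenCV 4.12 (cv2) and the standard library are available. Lean on these libraries where they do the work, as an engineer would, in place of code of your own. Each camera call takes 0.05 s, during which the arm holds its last target. There are 200 camera calls.

## Working session

There is one attempt and no reset: what is moved stays moved. The work goes in short steps, Python scripts to look and compute and a tool call to move; the robot and the scene stay as the last step left them, time stands still between calls to the robot, and variables do not carry over. Pictures are saved under pics/ and viewed, about 12 in all and at most 16, crops included, and the job is handed in when it is done.

Besides the shell and the picture viewer there is one more tool, called after "Call:" as a command line: name --pt "numbers of a row" for each row, then --argument value for the rest. arm_command: Moves the arm, as the interface text tells. Its arguments: {"type":"object","properties":{"steps":{"type":"array"},"jaw":{"type":"number"},"force":{"type":"number"}},"required":["steps"]}

```bash
ls; mkdir -p pics
cat > h.py <<'E'
import numpy as np,cv2
from rig import status,capture,job_done,ctrl
from scipy.spatial.transform import Rotation as R
def snap(n,f,crop=None,s=1):
    c=capture(n); np.savez('pics/%s.npz'%f,**c); save(f,crop,s); return c
def save(f,crop=None,s=1,out=None):
    c=np.load('pics/%s.npz'%f); p=c['pixels'][:,:,::-1]
    if crop: p=p[crop[1]:crop[3],crop[0]:crop[2]]
    cv2.imwrite('pics/%s.png'%(out or f),cv2.resize(p,None,fx=s,fy=s,interpolation=cv2.INTER_CUBIC))
def rot(c):
    o=np.array(c['orientation'],float); return o if o.shape==(3,3) else R.from_rotvec(o).as_matrix() if o.size==3 else R.from_quat(o).as_matrix()
def ray(c,u,v): return rot(c)@np.array([(u-c['cx'])/c['fx'],(v-c['cy'])/c['fy'],1])
def at(c,u,v): # by depth
    return np.array(c['eye'])+ray(c,u,v)*c['depth'][int(round(v)),int(round(u))]
def atz(c,u,v,z):
    r=ray(c,u,v); e=np.array(c['eye']); return e+r*(z-e[2])/r[2]
def st():
    s=status.sense(); print('t',s['clock'],'pos',np.round(s['tool_pos'],1),'rot',np.round(s['tcp_rot'],4),'F',np.round(s['wrist_force'],1),'open',s['opening'],'q',np.round(s['qpos'],3)); return s
E
python3 - <<'E'
from h import *
for n in('top','side'):
    c=snap(n,n+'0',None,1.5); print(n,c['eye'],c['orientation'],c['fx'],c['cx'])
s=st(); print(ctrl.tcp_to_grasp, [a for a in dir(ctrl) if a[0]!='_']); print(R.from_rotvec(s['tcp_rot']).as_matrix().round(3))
E
```

```text
pics
top [ 295.6970829   194.25666889 1128.59341355] [-2.12211979  2.11101362 -0.1733227 ] 438.9388194227094 262.94906585643906
side [ 470.28197565 -316.27241569  921.10540217] [-2.58352506  0.06290645 -0.00721137] 468.3855275114976 257.733796172462
t 0.1 pos [ 245.  -492.1  230.8] rot [-3.0571e+00 -7.1870e-01  3.0000e-04] F [ 0.1 -0.4 -0.2] open 85.77663060626215 q [-1.194  0.351  1.652 -0.     1.139 -0.085]
18.700000000000003 ['PlanningError', 'tcp_to_grasp']
[[ 0.895  0.446 -0.   ]
 [ 0.446 -0.895  0.001]
 [ 0.    -0.001 -1.   ]]
```

View pics/top0.png

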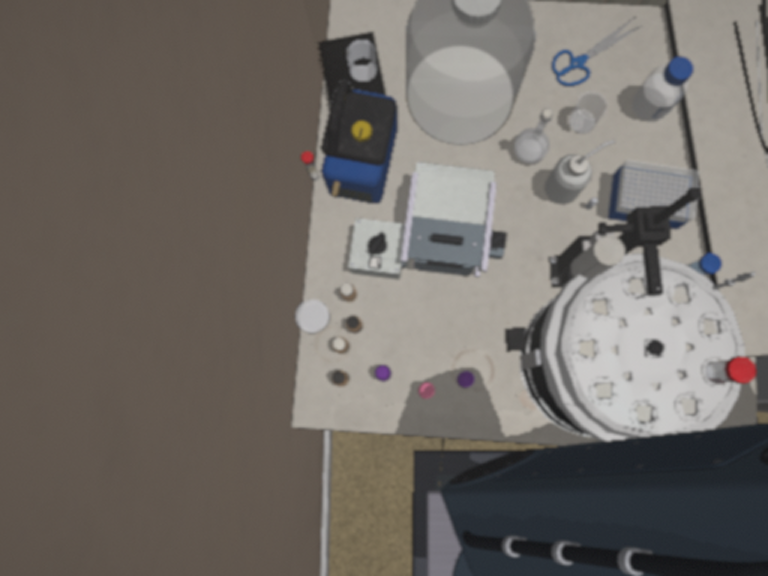

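View pics/side0.png

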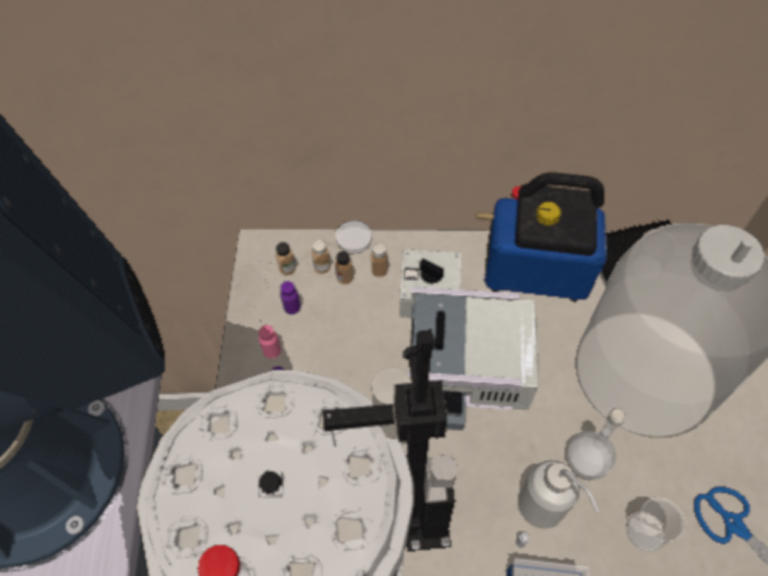

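```bash
cat >> h.py <<'E'
def cloud(c):
    v,u=np.mgrid[0:384,0:512]; d=c['depth']
    P=np.stack([(u-c['cx'])/c['fx']*d,(v-c['cy'])/c['fy']*d,d],-1)@rot(c).T+np.array(c['eye']); P[d==0]=np.nan; return P
def zmap(cs,x0=100,x1=850,y0=-550,y1=450,s=2):
    H=np.full((int((x1-x0)/s),int((y1-y0)/s)),-1.); C=np.zeros(H.shape+(3,),np.uint8)
    for c in cs:
        P=cloud(c).reshape(-1,3); col=c['pixels'].reshape(-1,3)[:,::-1]
        ok=np.isfinite(P[:,0])&(P[:,0]>x0)&(P[:,0]<x1-1)&(P[:,1]>y0+1)&(P[:,1]<y1-1); P=P[ok];col=col[ok]
        o=np.argsort(P[:,2]);P=P[o];col=col[o]
        i=((x1-P[:,0])/s).astype(int);j=((y1-P[:,1])/s).astype(int)
        m=P[:,2]>=H[i,j]; H[i[m],j[m]]=P[m,2]; C[i[m],j[m]]=col[m]
    return H,C
E
python3 - <<'E'
from h import *
t=np.load('pics/top0.npz');s=np.load('pics/side0.npz')
save('top0',(190,100,350,280),4,'a1')
pts=dict(v1=(347,292),v2=(353,324),v3=(339,344),v4=(340,378),pur=(383,373),pur2=(466,379),pink=(427,390),petri=(312,316),knob=(376,243),rib=(446,239),pad=(498,242),disc=(640,310),clampt=(650,228),clampl=(653,280),blk=(515,340),redcap=(741,370),blue=(710,263),blk2=(570,262),arm=(560,480),white=(610,250))
for k,(u,v) in pts.items(): print(k,at(t,u/1.5,v/1.5).round(0))
H,C=zmap([t],-50,800,-500,400,5)
for r in range(0,H.shape[0],5): print(800-r*5,' '.join('%4d'%H[r:r+5,k:k+6].max() for k in range(0,H.shape[1],6)))
E
```

```text
v1 [472. 294.  61.]
v2 [419. 283.  62.]
v3 [387. 306.  57.]
v4 [332. 302.  64.]
pur [341. 233.  60.]
pur2 [332. 100.  59.]
pink [314. 163.  59.]
petri [438. 358.  13.]
knob [550. 246.  82.]
rib [551. 133. 106.]
pad [558.  44.  59.]
disc [ 415. -108.  272.]
clampt [494. -84. 389.]
clampl [436. -91. 371.]
blk [396.  18.  43.]
redcap [ 335. -199.  339.]
blue [ 512. -278.  112.]
blk2 [515. -62. 104.]
arm [226.  54. 501.]
white [480. -54. 336.]
800   -1    5  153  193  156  148  120  239  251  260  259  252  242    5    3    5   67   67   69    5   77   90    4   29   31   27   29   32   -1   -1
775   -1    4  156  203  159  159  154  218  239  244  244  240  204   65   57   32   63   67    3    5    4    5    5   28   27   28   31   31   -1   -1
750   -1    6  197  201  160  160  149    3    4  160  131    4    4  163  163   29    3    5    6    4    4    5    5   27   30   28   29   37   -1   -1
725   -1  100  198  200  176  160    3    3    7    7    4    5    6   55   55   86   -1    6    4    6    3    5    5   27   28   28   27   35   -1   -1
700  101  103  191  195  174  159    4  
[... 3874 characters left out ...]
 -1   -1   -1   -1   -1   -1   -1   -1   -1   -1   -1   -1   -1   -1   -1   -1   -1   -1
50   -1   -1   -1   -1   -1   -1   -1    0    2   15   14   -1   -1   -1   -1   -1   -1   -1   -1   -1   -1   -1   -1   -1   -1   -1   -1   -1   -1   -1
25   -1   -1   -1   -1   -1   -1   -1   -1    1    8   -1   -1   -1   -1   -1   -1   -1   -1   -1   -1   -1   -1   -1   -1   -1   -1   -1   -1   -1   -1
0   -1   -1   -1   -1   -1   -1   -1   -1   -1   -1   -1   -1   -1   -1   -1   -1   -1   -1   -1   -1   -1   -1   -1   -1   -1   -1   -1   -1   -1   -1
-25   -1   -1   -1   -1   -1   -1   -1   -1   -1   -1   -1   -1   -1   -1   -1   -1   -1   -1   -1   -1   -1   -1   -1   -1   -1   -1   -1   -1   -1   -1
```

View pics/a1.png

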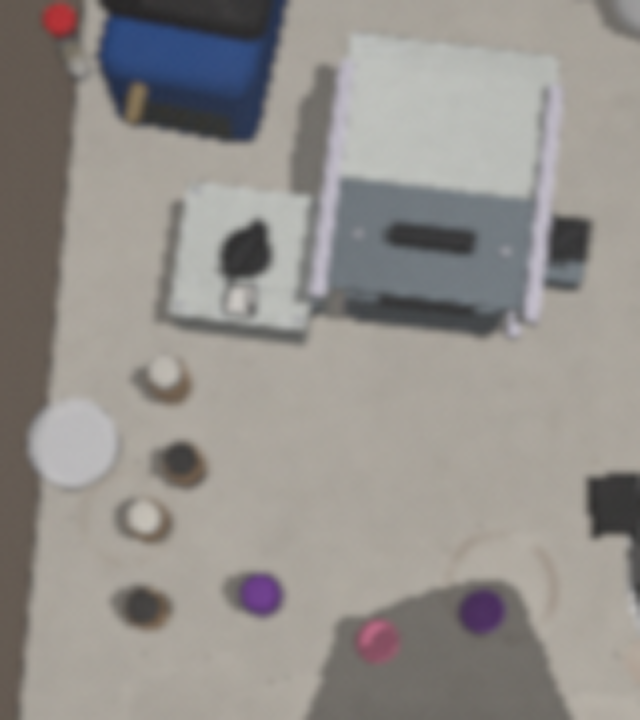

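Run:
```python
from h import *
t=np.load('pics/top0.npz');s=np.load('pics/side0.npz')
print(R.from_matrix(rot(t)).as_matrix().round(3).tolist())
for nm,c in(('t',t),('s',s)):
    P=cloud(c); g=c['pixels'].astype(int); v=g.max(2); Z=P[...,2]
    def seg(lo,hi,box,dark=70):
        m=(Z>lo)&(Z<hi)&(v<dark)&(P[...,0]>box[0])&(P[...,0]<box[1])&(P[...,1]>box[2])&(P[...,1]<box[3])
        q=P[m]; xy=q[:,:2]; ctr=xy.mean(0); w,V=np.linalg.eigh(np.cov((xy-ctr).T)); 
        mid=(xy.min(0)+xy.max(0))/2
        print(nm,len(q),ctr.round(1),mid.round(1),'ext',np.sqrt(w*12).round(0),'ax deg',np.degrees(np.arctan2(V[1,1],V[0,1])).round(1),'z',np.median(q[:,2]).round(0))
    seg(98,115,(520,580,90,180));seg(74,92,(510,590,215,280));seg(52,66,(530,590,10,70))
    # grey/white tracks z>90
    m=(Z>90)&(Z<99)&(v>120)&(P[...,0]>520)&(P[...,0]<700)&(P[...,1]>60)&(P[...,1]<215)
    q=P[m]; 
    for sd in(q[q[:,1]>135],q[q[:,1]<130]):
        if len(sd)>10:
            f=np.polyfit(sd[:,0],sd[:,1],1); print('track',len(sd),'yaw',np.degrees(np.arctan(f[0])).round(2),'y@600',np.polyval(f,600).round(1),sd[:,0].min().round(0),sd[:,0].max().round(0))
save('top0',(225,140,275,190),10,'a2')
```

```text
[[0.007, -0.983, 0.182], [-1.0, -0.003, 0.02], [-0.019, -0.182, -0.983]]
t 88 [551.7 132.6] [551.3 134. ] ext [10. 48.] ax deg 84.0 z 105.0
t 59 [550.5 247.1] [550.1 246.5] ext [11. 33.] ax deg 144.7 z 82.0
t 72 [562.2  45.1] [562.7  45.4] ext [19. 25.] ax deg 168.0 z 59.0
track 141 yaw -4.16 y@600 191.1 520.0 667.0
track 96 yaw -9.14 y@600 63.9 520.0 639.0
s 135 [554.5 128. ] [554.9 130.4] ext [11. 55.] ax deg 82.0 z 106.0
s 82 [553.1 241.8] [552.9 242.8] ext [ 8. 35.] ax deg 145.9 z 83.0
s 163 [567.5  44. ] [567.5  43.6] ext [22. 30.] ax deg 95.3 z 60.0
track 245 yaw -6.89 y@600 190.7 522.0 669.0
track 133 yaw -5.13 y@600 63.0 536.0 631.0
```

View pics/a2.png

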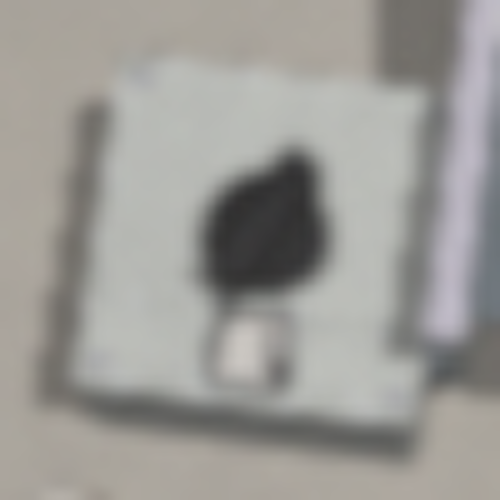

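Candidates: amber bodies at top0 (347,292), (353,324), (339,344), (340,378). Those are the four vials, with white and black caps over brown bodies. The purple look-alikes at (383,373) and (466,379) and the pink one at (427,390) are left alone. The bay is at about (585, 127), yaw about -6°.

Call:
arm_command --pt "0 0 -0.05 0 0 0" --pt "0 0 -0.05 0 0 0" --pt "0 0 -0.05 0 0 0" --pt "0 0 -0.05 0 0 0" --pt "0 0 -0.05 0 0 0" --jaw 0 --force 40

```text
clock: 0.6
tool_pos: [244.9, -491.8, 483.2]
tcp_rot: [-3.058, -0.719, -0.0]
wrist_force: [0.4, -1.5, -0.5]
opening: 12.4
```

Call:
arm_command --pt "0 -0.05 0 0 0 0" --pt "0 -0.05 0 0 0 0" --pt "0 -0.05 0 0 0 0" --pt "0 -0.04 0 0 0 0" --pt "0 0 0 0 0 0"

```text
clock: 1.1
tool_pos: [159.1, -319.2, 482.3]
tcp_rot: [3.056, 0.718, 0.0]
wrist_force: [0.6, -1.0, 0.3]
opening: -0.2
```

Call:
arm_command --pt "0.048 -0.003 0 0 0 -8" --pt "0.048 -0.003 0 0 0 -8" --pt "0.048 -0.003 0 0 0 -8" --pt "0.048 -0.003 0 0 0 -8" --pt "0.048 -0.003 0 0 0 -8"

```text
clock: 1.6
tool_pos: [325.4, -151.1, 480.8]
tcp_rot: [-2.622, -1.728, 0.001]
wrist_force: [0.5, -1.1, 0.5]
opening: -0.3
```

Call:
arm_command --pt "0.048 -0.003 0 0 0 -8" --pt "0.048 -0.003 0 0 0 -8" --pt "0.048 -0.003 0 0 0 -8" --pt "0.048 -0.003 0 0 0 -8" --pt "0.048 -0.003 0 0 0 -8"

```text
clock: 2.1
tool_pos: [340.5, 84.7, 480.8]
tcp_rot: [-1.873, -2.521, 0.001]
wrist_force: [1.3, -0.1, -0.5]
opening: 0.0
```

```bash
cat >> h.py <<'E'
BAY=np.array([585.5,127.5]); YAW=-6.2
def rz2(d): a=np.radians(d); return np.array([[np.cos(a),-np.sin(a)],[np.sin(a),np.cos(a)]])
def b2w(x,y): return BAY+rz2(YAW)@np.array([x,y])
def w2b(p): return rz2(-YAW)@(np.array(p)[:2]-BAY)
def to(x,y,z,yaw,n,s=None):
    "shift rows (m, tool frame per row) to bring TCP to x,y,z with tool-y heading yaw deg, tool down"
    s=s or status.sense(); M=R.from_rotvec(s['tcp_rot']).as_matrix(); p=np.array(s['tool_pos'])
    y0=np.degrees(np.arctan2(M[1,1],M[0,1])); d=(yaw-y0+90)%180-90
    T=M.T@(np.array([x,y,z])-p); 
    print('heading',y0.round(2),'turn rz total',(-d).round(2),'tilt',(M[:2,2]).round(4),'shift tool mm if no turn',T.round(1))
    if abs(d)>.3:
        dp=(np.array([x,y,z])-p)/n; rows=[]
        for i in range(n):
            Mi=M@R.from_rotvec([0,0,np.radians(-d*i/n)]).as_matrix(); rows.append((Mi.T@dp).round(1).tolist())
        print(rows, 'rz/row',(-d/n).round(2))
E
python3 - <<'E'
from h import *
st(); snap('top','t1',(150,60,400,310),1)
p=b2w(-75,0); print(p); to(p[0],p[1],130,YAW,5)
E
```

```text
t 2.1 pos [340.5  84.7 480.8] rot [-1.8729e+00 -2.5214e+00  8.0000e-04] F [ 1.3 -0.1 -0.5] open 0.049054420207980454 q [ 0.111 -0.189  1.648  0.     1.684 -0.182]
[510.9386777  135.59995168]
heading 17.66 turn rz total 23.86 tilt [-0.0009  0.0027] shift tool mm if no turn [-10.1 178.  351.1]
[[-2.0, 35.6, 70.2], [0.9, 35.7, 70.2], [3.9, 35.4, 70.2], [6.8, 35.0, 70.2], [9.7, 34.3, 70.2]] rz/row 4.77
```

Call:
arm_command --pt "-0.001 0.018 0.035 0 0 2.4" --pt "-0.001 0.018 0.035 0 0 2.4" --pt "0.001 0.018 0.035 0 0 2.4" --pt "0.002 0.018 0.035 0 0 2.4" --pt "0.004 0.018 0.035 0 0 2.4"

```text
clock: 2.65
tool_pos: [428.7, 106.0, 304.5]
tcp_rot: [-2.135, -2.304, 0.0]
wrist_force: [0.8, -0.2, 0.1]
opening: 0.2
```

Call:
arm_command --pt "0.005 0.018 0.035 0 0 2.4" --pt "0.006 0.018 0.035 0 0 2.4" --pt "0.008 0.017 0.035 0 0 2.4" --pt "0.009 0.017 0.035 0 0 2.4" --pt "0.009 0.017 0.035 0 0 2.3"

```text
clock: 3.15
tool_pos: [516.2, 142.7, 129.2]
tcp_rot: [-2.363, -2.07, 0.001]
wrist_force: [0.6, -0.8, 0.3]
opening: 0.3
```

Run:
```python
from h import *
s=st(); print(w2b(s['tool_pos'])); p=b2w(-75,0); to(p[0],p[1],95,YAW,5)
```

```text
t 3.15 pos [516.2 142.7 129.2] rot [-2.3626e+00 -2.0702e+00  8.0000e-04] F [ 0.6 -0.8  0.3] open 0.2994734743505724 q [0.183 0.455 1.781 0.    0.906 0.315]
[-70.57707996   7.63950915]
heading -7.55 turn rz total -1.35 tilt [-0.0006 -0.0001] shift tool mm if no turn [-7.7 -4.2 34.2]
[[-1.5, -0.8, 6.8], [-1.5, -0.9, 6.8], [-1.5, -0.9, 6.8], [-1.5, -0.9, 6.8], [-1.5, -0.9, 6.8]] rz/row -0.27
```

Call:
arm_command --pt "-0.002 -0.001 0.007 0 0 -0.3" --pt "-0.002 -0.001 0.007 0 0 -0.3" --pt "-0.002 -0.001 0.007 0 0 -0.3" --pt "-0.002 -0.001 0.007 0 0 -0.3" --pt "0 0 0.006 0 0 -0.2"

```text
clock: 3.65
tool_pos: [510.5, 134.6, 97.6]
tcp_rot: [2.335, 2.101, 0.001]
wrist_force: [-0.8, 0.2, -0.0]
opening: 0.2
```

Call:
arm_command --pt "0 0.01 0 0 0 0" --pt "0 0.01 0 0 0 0" --pt "0 0.01 0 0 0 0" --pt "0 0.01 0 0 0 0" --pt "0 0 0 0 0 0"

```text
clock: 4.15
tool_pos: [551.8, 130.6, 97.5]
tcp_rot: [2.335, 2.1, 0.002]
wrist_force: [0.2, 0.1, 0.2]
opening: 0.2
```

Call:
arm_command --pt "0 0.01 0 0 0 0" --pt "0 0.01 0 0 0 0" --pt "0 0.01 0 0 0 0" --pt "0 0.01 0 0 0 0" --pt "0 0.002 0 0 0 0"

```text
clock: 4.65
tool_pos: [593.3, 126.1, 97.2]
tcp_rot: [2.335, 2.101, 0.001]
wrist_force: [-0.5, -1.4, 1.0]
opening: 0.1
```

Run:
```python
from h import *
s=st(); print(w2b(s['tool_pos'])); snap('side','s2',(250,170,400,290),5)
```

```text
t 4.65 pos [593.3 126.1  97.2] rot [2.3355e+00 2.1007e+00 9.0000e-04] F [-0.5 -1.4  1. ] open 0.0761547097732996 q [0.133 0.61  1.606 0.    0.925 0.238]
[ 7.86681908 -0.51787237]
```

View pics/s2.png

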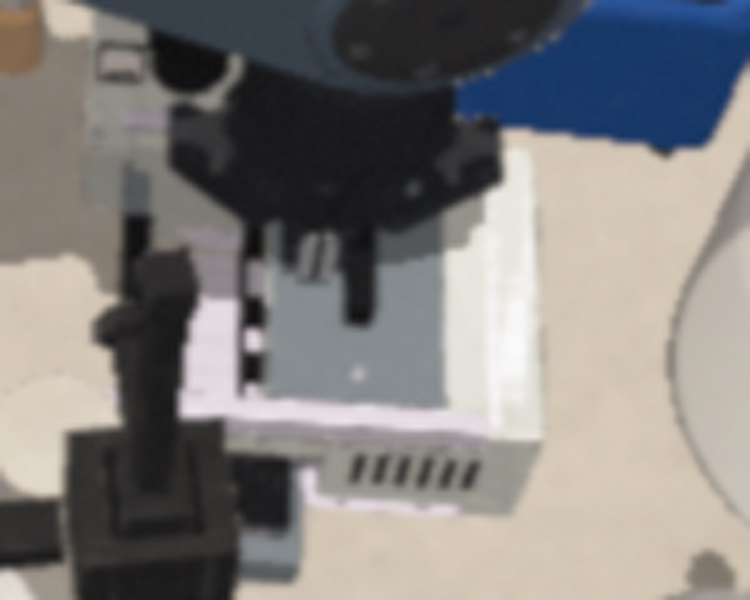

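The picture shows the rib at (360,290) being pushed by the fingertips, the cover over the roof and the gap open. I'll push on gently to the stop.

Call:
arm_command --pt "0 0.001 0 0 0 0" --pt "0 0.001 0 0 0 0" --pt "0 0.001 0 0 0 0" --pt "0 0.001 0 0 0 0" --pt "0 0 0 0 0 0"

```text
clock: 5.2
tool_pos: [596.0, 125.9, 97.3]
tcp_rot: [-2.335, -2.101, 0.0]
wrist_force: [-1.4, 1.3, -0.4]
opening: 0.0
```

Call:
arm_command --pt "0 0.001 0 0 0 0" --pt "0 0.001 0 0 0 0" --pt "0 0.001 0 0 0 0" --pt "0 0 0 0 0 0" --pt "0 0 0 0 0 0"

```text
clock: 5.7
tool_pos: [599.0, 125.6, 97.2]
tcp_rot: [-2.335, -2.101, 0.0]
wrist_force: [-1.0, 0.7, -0.1]
opening: -0.1
```

Call:
arm_command --pt "0 0.001 0 0 0 0" --pt "0 0.001 0 0 0 0" --pt "0 0 0 0 0 0" --pt "0 0 0 0 0 0" --pt "0 0 0 0 0 0"

```text
clock: 6.2
tool_pos: [599.5, 125.5, 97.1]
tcp_rot: [-2.334, -2.1, 0.004]
wrist_force: [-9.9, 1.5, 4.7]
opening: 0.2
```

Call:
arm_command --pt "0 -0.005 0 0 0 0" --pt "0 -0.015 -0.01 0 0 0" --pt "0 -0.003 -0.02 0 0 0" --pt "0 0 -0.01 0 0 0" --pt "0 0 0 0 0 0"

```text
clock: 6.7
tool_pos: [579.4, 127.9, 138.9]
tcp_rot: [2.334, 2.1, 0.005]
wrist_force: [-0.4, -0.2, 1.1]
opening: -0.2
```

Run:
```python
from h import *
t=np.load('pics/top0.npz');s=np.load('pics/side0.npz')
for c in(t,s):
    P=cloud(c).reshape(-1,3)
    for z0,z1 in((60,150),(150,300),(300,370),(370,400),(400,600)):
        q=P[(P[:,2]>z0)&(P[:,2]<z1)&(P[:,1]>-150)&(P[:,1]<60)&(P[:,0]>400)&(P[:,0]<640)]
        if len(q): 
            i=q[:,1].argmax(); print(z0,len(q),q.min(0).round(),q.max(0).round(),'ymaxpt',q[i].round())
s=st(); p=b2w(-9,-84); print(p); to(p[0],p[1],80,YAW,5)
```

```text
60 331 [401. -70.  60.] [640.  60. 149.] ymaxpt [593.  60.  92.]
150 2984 [ 400. -150.  150.] [544.   8. 300.] ymaxpt [401.   8. 234.]
300 887 [ 420. -109.  300.] [522. -31. 370.] ymaxpt [504. -31. 365.]
370 761 [ 422. -109.  370.] [523. -31. 399.] ymaxpt [500. -31. 372.]
400 268 [495. -95. 400.] [508. -84. 500.] ymaxpt [502. -84. 493.]
60 703 [ 502. -117.   60.] [640.  60. 150.] ymaxpt [573.  60.  83.]
150 5734 [ 400. -150.  150.] [548.   3. 300.] ymaxpt [403.   3. 249.]
300 1016 [ 422. -111.  300.] [525. -34. 370.] ymaxpt [483. -34. 336.]
370 1531 [ 423. -111.  370.] [525. -33. 400.] ymaxpt [501. -33. 374.]
400 464 [497. -98. 401.] [510. -85. 501.] ymaxpt [508. -85. 498.]
t 6.7 pos [579.4 127.9 138.9] rot [2.3338 2.0999 0.0048] F [-0.4 -0.2  1.1] open -0.22921812418214182 q [ 0.139  0.532  1.621 -0.     0.985  0.244]
[567.48069544  44.96331323]
heading -6.04 turn rz total 0.16 tilt [0.0037 0.0005] shift tool mm if no turn [-83.8  -3.3  58.8]
```

Run:
```python
from h import *
for n in('top','side'):
    c=capture(n); P=cloud(c).reshape(-1,3); P=P[np.isfinite(P[:,0])]
    s=status.sense(); p=np.array(s['tool_pos']); a=np.arctan2(p[1],p[0])
    for a in (a,):
      u=np.array([np.cos(a),np.sin(a)]); v=np.array([-u[1],u[0]])
      d=P[:,:2]-p[:2]; r=d@u; l=d@v
      for z0 in range(160,520,40):
        for r0,r1 in((-120,-60),(-60,0),(0,60),(60,120)):
          m=(P[:,2]>z0)&(P[:,2]<z0+40)&(r>r0)&(r<r1)&(abs(l)<130)
          if m.sum()>15: print(n,z0,r0,m.sum(),'lat',np.percentile(l[m],[1,99]).round())
```

```text
top 360 -60 19 lat [65. 69.]
top 400 -120 35 lat [67. 71.]
top 400 -60 687 lat [-41.  69.]
top 400 0 439 lat [-58.  67.]
top 440 -120 63 lat [67. 72.]
top 440 -60 1317 lat [-57.  66.]
top 440 0 794 lat [-59.  63.]
top 480 -120 1681 lat [-52.  70.]
top 480 -60 293 lat [-55.  67.]
side 160 -60 195 lat [-12.  17.]
side 160 0 159 lat [-24.   8.]
side 200 -60 383 lat [-16.  28.]
side 200 0 366 lat [-31.  -7.]
side 240 -60 213 lat [-38.  19.]
side 240 0 96 lat [-38.  -8.]
side 280 -60 421 lat [-38.   1.]
side 280 0 140 lat [-38. -24.]
side 360 -120 44 lat [-57. -55.]
side 360 -60 479 lat [-67. -56.]
side 360 0 253 lat [-69. -62.]
side 400 -120 617 lat [-57. -52.]
side 400 -60 1317 lat [-67.  47.]
side 400 0 937 lat [-69.  52.]
side 440 -120 944 lat [-57. -51.]
side 440 -60 2290 lat [-63.  59.]
side 440 0 1040 lat [-64.  57.]
side 480 -120 2369 lat [-56.  65.]
side 480 -60 447 lat [-58.  64.]
```

Call:
arm_command --pt "0 0 0 0 -3 0" --pt "-0.02 0 0.001 0 0 0" --pt "-0.02 -0.001 0.001 0 0 0" --pt "-0.02 -0.001 0.001 0 0 0" --pt "-0.022 -0.001 0.001 0 0 0"

```text
clock: 7.3
tool_pos: [566.2, 45.8, 136.5]
tcp_rot: [2.309, 2.078, -0.062]
wrist_force: [0.7, 0.9, -0.1]
opening: 0.1
```

Run:
```python
from h import *
s=st(); print(w2b(s['tool_pos'])); p=b2w(-8,-83); to(p[0],p[1],70,YAW,5); to(p[0],p[1],52,YAW,5)
snap('top','t3',(260,130,420,270),4)
```

```text
t 7.3 pos [566.2  45.8 136.5] rot [ 2.3092  2.0784 -0.0619] F [ 0.7  0.9 -0.1] open 0.05913138691942951 q [ 0.023  0.502  1.682 -0.063  0.967  0.164]
[-10.40331994 -83.30514213]
heading -6.02 turn rz total 0.18 tilt [-0.0067 -0.052 ] shift tool mm if no turn [ 3.8  2.5 66.4]
heading -6.02 turn rz total 0.18 tilt [-0.0067 -0.052 ] shift tool mm if no turn [ 4.7  2.5 84.4]
```

View pics/t3.png

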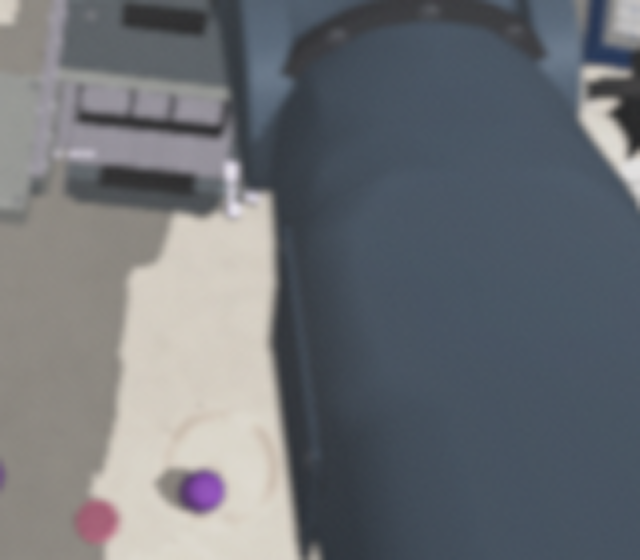

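Cover is fully back and the panel shows in the mouth at (150,180). The arm is beside the stand and now goes down over the pad.

Call:
arm_command --pt "0.001 0.001 0.014 0 0 0" --pt "0.001 0.001 0.014 0 0 0" --pt "0.001 0 0.014 0 0 0" --pt "0.001 0 0.014 0 0 0" --pt "0 0 0.01 0 0 0"

```text
clock: 7.85
tool_pos: [568.0, 47.3, 69.5]
tcp_rot: [2.309, 2.079, -0.063]
wrist_force: [-0.4, 0.1, 0.3]
opening: 0.2
```

Call:
arm_command --pt "0 0 0.003 0 0 0" --pt "0 0 0.003 0 0 0" --pt "0 0 0.003 0 0 0" --pt "0 0 0 0 0 0" --pt "0 0 0 0 0 0"

```text
clock: 8.35
tool_pos: [568.7, 46.3, 62.8]
tcp_rot: [2.309, 2.077, -0.06]
wrist_force: [-0.2, -0.5, -0.9]
opening: -0.0
```

Call:
arm_command --pt "0 0 0.002 0 0 0" --pt "0 0 0.002 0 0 0" --pt "0 0 0.002 0 0 0" --pt "0 0 0 0 0 0" --pt "0 0 0 0 0 0"

```text
clock: 8.85
tool_pos: [568.6, 46.1, 56.5]
tcp_rot: [2.309, 2.077, -0.06]
wrist_force: [1.3, 1.4, 2.0]
opening: -0.1
```

Run:
```python
from h import *
s=st(); print(w2b(s['tool_pos']))
snap('top','t4',(190,130,330,250),4)
```

```text
t 8.85 pos [568.6  46.1  56.5] rot [ 2.3088  2.0774 -0.06  ] F [1.3 1.4 2. ] open -0.143377245583271 q [ 0.023  0.623  1.715 -0.072  0.811  0.178]
[ -7.9606801  -82.78693751]
```

View pics/t4.png

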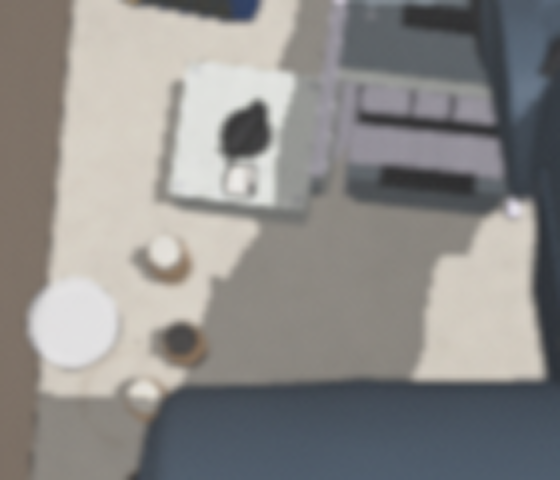

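Call:
arm_command --pt "0 0 0.001 0 0 0" --pt "0 0 0.001 0 0 0" --pt "0 0 0.001 0 0 0" --pt "0 0 0.001 0 0 0" --pt "0 0 0 0 0 0"

```text
clock: 9.4
tool_pos: [568.5, 45.7, 52.4]
tcp_rot: [2.309, 2.077, -0.061]
wrist_force: [1.4, -0.7, 2.1]
opening: 0.0
```

Call:
arm_command --pt "0 0 0 0 0 0" --pt "0 0 0 0 0 0" --pt "0 0 0 0 0 0" --pt "0 0 0 0 0 0" --pt "0 0 0 0 0 0"

```text
clock: 9.9
tool_pos: [568.5, 45.7, 52.5]
tcp_rot: [2.309, 2.077, -0.061]
wrist_force: [1.6, -1.0, 3.1]
opening: -0.2
```

Run:
```python
from h import *
s=st(); print(w2b(s['tool_pos']))
snap('top','t5',(190,130,330,250),4)
```

```text
t 9.9 pos [568.5  45.7  52.5] rot [ 2.3088  2.0774 -0.0605] F [ 1.6 -1.   3.1] open -0.2240005266269645 q [ 0.023  0.63   1.716 -0.072  0.803  0.179]
[ -8.07746098 -83.163271  ]
```

View pics/t5.png

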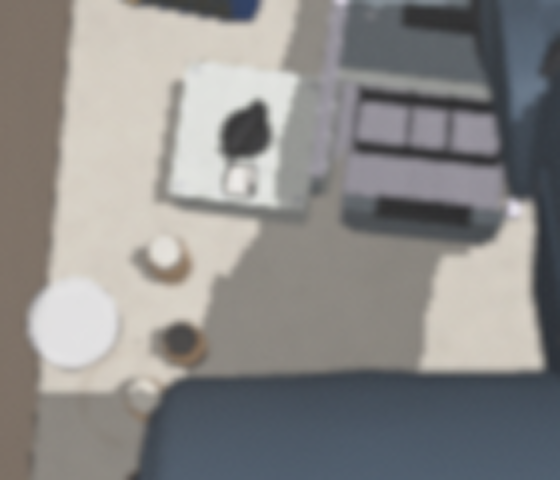

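Cassette popped out (panel moved toward the robot, about 25 crop pixels). Rising, then I'll measure the panel.

Call:
arm_command --pt "0 0 -0.02 0 0 0" --pt "0 0 -0.03 0 0 0" --pt "0 0 -0.04 0 0 0" --pt "0 0 0 0 3.4 0" --pt "0.02 0 0 0 0 0"

```text
clock: 10.45
tool_pos: [570.9, 69.0, 143.3]
tcp_rot: [-2.334, -2.095, -0.01]
wrist_force: [-0.5, 0.7, 0.1]
opening: 0.0
```

```bash
cat >> h.py <<'E'
def panel(c,lo=72,hi=81,box=(330,620,0,260)):
    "top edge of the panel: cloud points at z~76, in the bay frame"
    P=cloud(c); Z=P[...,2]
    m=(Z>lo)&(Z<hi)&(P[...,0]>box[0])&(P[...,0]<box[1])&(P[...,1]>box[2])&(P[...,1]<box[3])
    q=P[m]; b=(rz2(-YAW)@(q[:,:2]-BAY).T).T; return q,b,m
E
python3 - <<'E'
from h import *
s=st(); print(w2b(s['tool_pos']))
for n in('top','side'):
    c=snap(n,n+'6')
    q,b,m=panel(c); k=(b[:,0]<-68)&(abs(b[:,1])<62); b=b[k]
    print(n,len(b),'min',b.min(0).round(1),'max',b.max(0).round(1),'mean',b.mean(0).round(1),'slope deg',np.degrees(np.arctan(np.polyfit(b[:,1],b[:,0],1)[0])).round(2))
E
```

```text
t 10.45 pos [570.9  69.  143.3] rot [-2.3336 -2.095  -0.0104] F [-0.5  0.7  0.1] open 0.03006688685164756 q [0.035 0.497 1.667 0.01  0.975 0.137]
[ -8.19404441 -59.74004888]
top 179 min [-91.1 -56.1] max [-68.2  50.4] mean [-84.4  -0. ] slope deg -0.84
side 227 min [-89.5 -48. ] max [-76.5  48.3] mean [-83.1  -0.6] slope deg 0.26
```

Run:
```python
from h import *
p=b2w(-82.5,0); print(p); to(p[0],p[1],130,YAW,5)
```

```text
[503.48254547 136.40994685]
heading -6.0 turn rz total 0.2 tilt [-0.0004  0.0074] shift tool mm if no turn [ 57.5 -73.5  12.8]
```

Call:
arm_command --pt "0.012 -0.015 0.003 0 -0.4 0.2" --pt "0.012 -0.015 0.003 0 0 0" --pt "0.012 -0.015 0.003 0 0 0" --pt "0.012 -0.015 0.004 0 0 0" --pt "0.0095 -0.0135 0 0 0 0" --jaw 60

```text
clock: 11.05
tool_pos: [502.7, 136.1, 128.8]
tcp_rot: [-2.338, -2.097, 0.003]
wrist_force: [-0.1, -0.8, 0.3]
opening: 51.3
```

Call:
arm_command --pt "0 0 0.02 0 0 0" --pt "0 0 0.02 0 0 0" --pt "0 0 0.02 0 0 0" --pt "0 0 0.01 0 0 0" --pt "0 0 0.01 0 0 0"

```text
clock: 11.55
tool_pos: [504.1, 135.6, 49.2]
tcp_rot: [-2.339, -2.097, 0.0]
wrist_force: [-0.2, -0.3, -0.3]
opening: 51.4
```

Run:
```python
from h import *
s=st(); print(w2b(s['tool_pos'])); p=b2w(-82.5,0);to(p[0],p[1],50,YAW,5)
```

```text
t 11.55 pos [504.1 135.6  49.2] rot [-2.3389e+00 -2.0973e+00  4.0000e-04] F [-0.2 -0.3 -0.3] open 51.42987053082601 q [ 0.174  0.567  1.854 -0.     0.721  0.282]
[-81.83836734  -0.73809508]
heading -6.23 turn rz total -0.03 tilt [-0.0002 -0.0001] shift tool mm if no turn [ 0.7 -0.7 -0.8]
```

Close on the panel (40 N) and check.

Call:
arm_command --pt "0 0 0 0 0 0" --pt "0 0 0 0 0 0" --pt "0 0 0 0 0 0" --pt "0 0 0 0 0 0" --pt "0 0 0 0 0 0" --jaw 0 --force 40

```text
clock: 12.05
tool_pos: [504.3, 135.6, 50.4]
tcp_rot: [2.339, 2.097, 0.001]
wrist_force: [-3.4, 0.5, 5.3]
opening: 9.3
```

Call:
arm_command --pt "0 -0.005 0 0 0 0" --pt "0 -0.01 0 0 0 0" --pt "0 -0.015 0 0 0 0" --pt "0 -0.01 0 0 0 0" --pt "0 0 0 0 0 0"

```text
clock: 12.55
tool_pos: [463.7, 140.1, 50.3]
tcp_rot: [2.338, 2.097, 0.002]
wrist_force: [-3.2, 2.0, 12.5]
opening: 9.5
```

Run:
```python
from h import *
s=st(); print(w2b(s['tool_pos']));snap('side','s7',(200,150,400,300),4)
```

```text
t 12.55 pos [463.7 140.1  50.3] rot [2.3383e+00 2.0972e+00 1.7000e-03] F [-3.2  2.  12.5] open 9.496962822513517 q [0.197 0.516 1.952 0.    0.673 0.306]
[-122.45302183   -0.60248122]
```

View pics/s7.png

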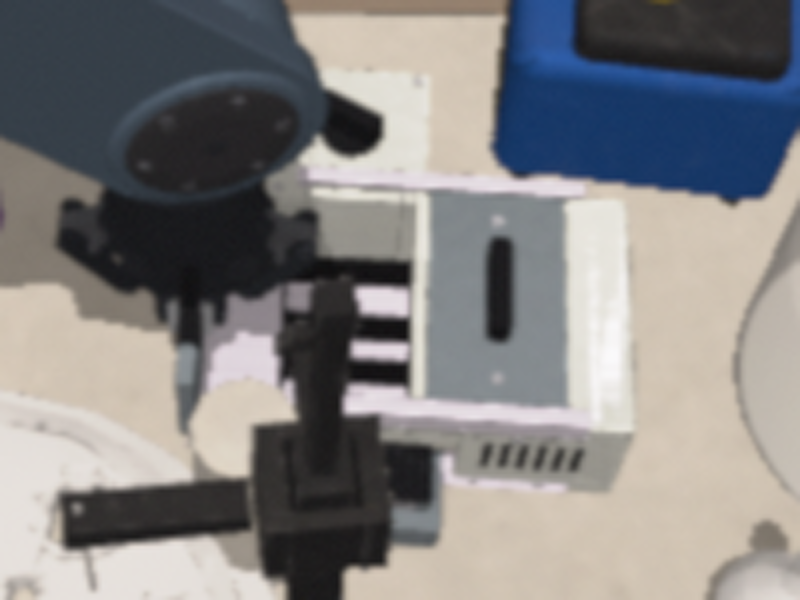

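Call:
arm_command --pt "0 -0.012 -0.0007 0 0 0" --pt "0 -0.013 0 0 0 0" --pt "0 -0.013 0 0 0 0" --pt "0 -0.013 0 0 0 0" --pt "0 -0.012 0 0 0 0"

```text
clock: 13.1
tool_pos: [400.6, 146.8, 50.3]
tcp_rot: [2.339, 2.097, 0.0]
wrist_force: [2.8, -0.3, 1.5]
opening: 9.2
```

Call:
arm_command --pt "0 0 0 0 0 0" --pt "0 0 0 0 0 0" --pt "0 0 0 0 0 0" --pt "0 0 0 0 0 0" --pt "0 0 0 0 0 0" --jaw 55

```text
clock: 13.6
tool_pos: [402.0, 146.6, 50.2]
tcp_rot: [-2.339, -2.097, 0.0]
wrist_force: [-0.5, -0.0, 0.1]
opening: 46.9
```

Call:
arm_command --pt "0 0 -0.015 0 0 0" --pt "0 0 -0.025 0 0 0" --pt "0 0 -0.03 0 0 0" --pt "0 0 -0.03 0 0 0" --pt "0 0 0 0 0 0"

```text
clock: 14.1
tool_pos: [403.6, 147.1, 153.3]
tcp_rot: [2.337, 2.095, 0.008]
wrist_force: [-0.7, -0.3, -0.6]
opening: 47.2
```

Run:
```python
from h import *
s=st(); print(w2b(s['tool_pos']))
for n in('top','side'): c=snap(n,n+'8',(150,130,340,280),4)
```

```text
t 14.1 pos [403.6 147.1 153.3] rot [2.3371 2.0954 0.0079] F [-0.7 -0.3 -0.6] open 47.17428534793365 q [0.241 0.243 2.029 0.    0.864 0.35 ]
[-1.82980254e+02 -1.70958260e-01]
```

View pics/side8.png

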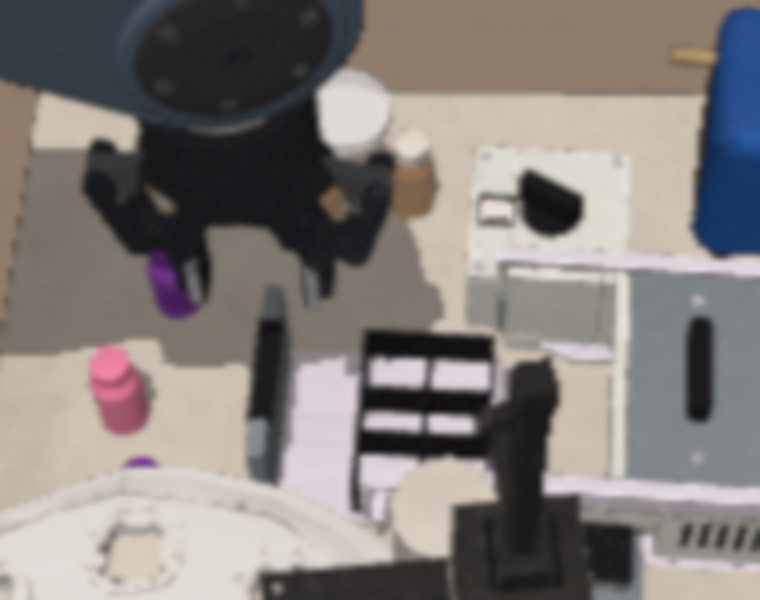

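```bash
cat >> h.py <<'E'
def caps(c,guess,lo=56,hi=67,r=16):
    P=cloud(c); q=P.reshape(-1,3); q=q[(q[:,2]>lo)&(q[:,2]<hi)]; o=[]
    for g in guess:
        k=q[np.hypot(*(q[:,:2]-g).T)<r]
        o.append(np.r_[(k[:,:2].min(0)+k[:,:2].max(0))/2,k[:,:2].mean(0),len(k),np.ptp(k[:,:2],axis=0)] if len(k) else np.full(7,np.nan))
    return np.array(o)
V=[(472,294),(419,283),(387,306),(332,302)]
E
python3 - <<'E'
from h import *
for n in('top0','side0','t5','top6'):
    c=np.load('pics/%s.npz'%n); print(n); print(caps(c,V).round(1))
E
```

```text
top0
[[477.9 296.4 477.9 296.3  52.   18.   17.4]
 [423.4 286.6 423.8 285.6  56.   17.7  19.6]
 [387.9 308.1 388.5 307.7  55.   19.7  19.8]
 [334.5 306.9 333.6 307.3  56.   19.2  19.6]]
side0
[[478.1 295.1 478.4 293.7  56.   16.2  22.5]
 [424.9 282.8 424.8 283.2  62.   18.3  20.2]
 [389.1 305.5 389.3 304.5  61.   18.4  20.8]
 [334.9 304.5 334.7 304.2  61.   18.7  19.9]]
t5
[[477.7 296.2 477.7 296.6  50.   18.1  17.9]
 [423.4 286.6 423.9 285.7  56.   17.7  20. ]
 [388.9 308.  389.2 308.2  53.   17.6  19.5]
 [334.5 314.  334.7 314.2  13.   14.4   5.3]]
top6
[[478.  296.3 477.7 296.5  51.   18.3  17.6]
 [423.3 286.7 423.6 285.8  55.   17.7  19.8]
 [387.8 307.9 388.7 307.8  55.   19.7  19.8]
 [333.3 306.8 333.4 306.9  56.   16.8  19.6]]
```

Run:
```python
from h import *
to(478,295.3,100,83.8,11)
```

```text
heading -6.24 turn rz total 89.96 tilt [0.0009 0.0002] shift tool mm if no turn [156.   59.4  50.5]
[[14.2, 5.4, 4.6], [14.8, 3.3, 4.6], [15.1, 1.2, 4.6], [15.1, -1.0, 4.6], [14.8, -3.1, 4.6], [14.3, -5.2, 4.6], [13.4, -7.2, 4.6], [12.2, -9.0, 4.6], [10.8, -10.7, 4.6], [9.2, -12.1, 4.6], [7.4, -13.3, 4.6]] rz/row 8.18
```

Run:
```python
from h import *
to(478,295.3,100,83.7,11)
```

```text
heading -6.24 turn rz total -89.94 tilt [0.0009 0.0002] shift tool mm if no turn [156.   59.4  50.5]
[[14.2, 5.4, 4.6], [13.3, 7.4, 4.6], [12.1, 9.2, 4.6], [10.7, 10.8, 4.6], [9.0, 12.2, 4.6], [7.2, 13.4, 4.6], [5.2, 14.2, 4.6], [3.1, 14.8, 4.6], [1.0, 15.1, 4.6], [-1.2, 15.1, 4.6], [-3.3, 14.8, 4.6]] rz/row -8.18
```

Call:
arm_command --pt "0.014 0.005 0.004 0 0 -8.2" --pt "0.013 0.007 0.005 0 0 -8.2" --pt "0.012 0.009 0.005 0 0 -8.2" --pt "0.011 0.011 0.005 0 0 -8.2" --pt "0.009 0.012 0.004 0 0 -8.2"

```text
clock: 14.7
tool_pos: [434.8, 214.3, 125.5]
tcp_rot: [-1.448, -2.786, 0.003]
wrist_force: [0.1, -0.2, 0.3]
opening: 46.9
```

Call:
arm_command --pt "0.007 0.013 0.005 0 0 -8.2" --pt "0.005 0.014 0.005 0 0 -8.2" --pt "0.003 0.015 0.005 0 0 -8.2" --pt "0.001 0.015 0.004 0 0 -8.2" --pt "-0.001 0.015 0.004 0 0 -8.2"

```text
clock: 15.2
tool_pos: [468.9, 281.0, 102.4]
tcp_rot: [-0.38, -3.116, 0.002]
wrist_force: [0.6, 0.7, 0.9]
opening: 47.3
```

Call:
arm_command --pt "-0.003 0.015 0.004 0 0 -8" --pt "0 0 0 0 0 0" --pt "0 0 0 0 0 0" --pt "0 0 0 0 0 0" --pt "0 0 0 0 0 0"

```text
clock: 15.7
tool_pos: [475.7, 294.1, 100.2]
tcp_rot: [-0.174, -3.136, 0.0]
wrist_force: [-0.0, -0.9, -0.0]
opening: 47.0
```

Run:
```python
from h import *
st(); to(478,295.3,30,83.8,5)
for n in('top','side'):
    c=snap(n,n+'9')
    for z in((30,44),(70,81)):
        q,b,m=panel(c,*z); k=(b[:,0]<-66)&(abs(b[:,1])<75)&(b[:,0]>-215); b=b[k]
        if z[0]==70: b=b[b[:,0]<-150]
        print(n,z,len(b),'min',b.min(0).round(1),'max',b.max(0).round(1),'pct y',np.percentile(b[:,1],[2,98]).round(1),'x',np.percentile(b[:,0],[2,98]).round(1),'slope',np.degrees(np.arctan(np.polyfit(b[:,1],b[:,0],1)[0])).round(2))
```

```text
t 15.7 pos [475.7 294.1 100.2] rot [-1.7440e-01 -3.1364e+00  4.0000e-04] F [-0.  -0.9 -0. ] open 46.988762103840216 q [ 0.471  0.535  1.735 -0.     0.872 -0.989]
heading 83.64 turn rz total -0.16 tilt [-0.0004 -0.0002] shift tool mm if no turn [-2.2  1.5 70.2]
top (30, 44) 236 min [-194.7  -63.2] max [-67.3  71.8] pct y [-58.   62.6] x [-143.9  -71.2] slope 13.8
top (70, 81) 55 min [-194.4  -48.4] max [-182.9  -16.5] pct y [-48.3 -16.7] x [-194.4 -184.2] slope 3.89
side (30, 44) 446 min [-183.7  -66.8] max [-67.6  74.6] pct y [-60.4  72.3] x [-183.5  -71.1] slope 15.54
side (70, 81) 258 min [-195.2  -51. ] max [-181.5   47.7] pct y [-50.2  44.3] x [-194.2 -181.9] slope 0.05
```

Call:
arm_command --pt "-0.002 0.001 0.01 0 0 0" --pt "0 0 0.015 0 0 0" --pt "0 0 0.015 0 0 0" --pt "0 0 0.015 0 0 0" --pt "0 0 0.015 0 0 0"

```text
clock: 16.3
tool_pos: [477.6, 295.2, 28.5]
tcp_rot: [-0.171, -3.136, 0.001]
wrist_force: [-0.3, 0.6, -0.0]
opening: 46.9
```

Call:
arm_command --pt "0 0 0 0 0 0" --pt "0 0 0 0 0 0" --pt "0 0 0 0 0 0" --pt "0 0 0 0 0 0" --pt "0 0 0 0 0 0" --jaw 10 --force 20

```text
clock: 16.8
tool_pos: [478.3, 295.6, 30.8]
tcp_rot: [0.171, 3.136, 0.001]
wrist_force: [1.3, 0.9, -1.0]
opening: 26.6
```

Call:
arm_command --pt "0 0 -0.01 0 0 0" --pt "0 0 -0.02 0 0 0" --pt "0 0 -0.03 0 0 0" --pt "0 0 -0.03 0 0 0" --pt "0 0 0 0 0 0"

```text
clock: 17.3
tool_pos: [479.9, 296.4, 124.9]
tcp_rot: [0.171, 3.131, 0.006]
wrist_force: [-0.5, -0.3, -0.3]
opening: 26.1
```

Run:
```python
from h import *
st(); C=b2w(-127,-1)
for c in((39,30),(39,-30),(4.5,30),(4.5,-30)):
    p=C+rz2(YAW)@np.array(c); print(c,p.round(1)); 
p=C+rz2(YAW)@np.array((39,30)); to(p[0],p[1],120,83.8,5)
for n in('top','side'): snap(n,n+'10',(170,130,330,280),3)
```

```text
t 17.3 pos [479.9 296.4 124.9] rot [0.1706 3.1308 0.0056] F [-0.5 -0.3 -0.3] open 26.114855042466274 q [ 0.471  0.503  1.713  0.     0.918 -0.991]
(39, 30) [501.1 165.8]
(39, -30) [494.7 106.2]
(4.5, 30) [466.8 169.6]
(4.5, -30) [460.4 109.9]
heading 83.76 turn rz total -0.04 tilt [0.0063 0.0032] shift tool mm if no turn [ -35.3 -127.5    4.6]
```

View pics/side10.png

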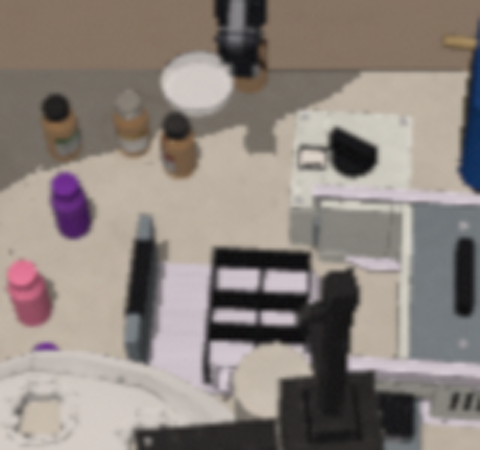

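Vial 1 is gripped at (240,60) and the cassette stands square on the bench at about (220,310). I'll measure its cell block more exactly.

```bash
cat >> h.py <<'E'
def cas(c,origin=(-127,-1),yaw=0.,tol=9):
    "cassette pose in bay frame: panel top strip (z 70..81) and tops of the cell walls (z 33..43), edges by line fits in the guessed frame"
    P=cloud(c).reshape(-1,3); P=P[np.isfinite(P[:,0])]
    b=(rz2(-yaw)@((rz2(-YAW)@(P[:,:2]-BAY).T).T-np.array(origin)).T).T; z=P[:,2]
    k=(z>71)&(z<81)&(abs(b[:,0]+60)<6.5+tol)&(abs(b[:,1])<50+tol); p=b[k]
    if len(p)>20: print(' panel n',len(p),'x mid',((np.percentile(p[:,0],3)+np.percentile(p[:,0],97))/2).round(1),'y',np.percentile(p[:,1],[1,99]).round(1),'slope',np.degrees(-np.arctan(np.polyfit(p[:,1],p[:,0],1)[0])).round(2))
    k=(z>34)&(z<43)&(b[:,0]>-14-tol)&(b[:,0]<57+tol)&(abs(b[:,1])<49+tol); p=b[k]
    if len(p)>20: print(' walls n',len(p),'x',np.percentile(p[:,0],[2,98]).round(1),'y',np.percentile(p[:,1],[1,99]).round(1))
    return b,z
E
python3 - <<'E'
from h import *
for n in('top10','side10'):
    c=np.load('pics/%s.npz'%n); print(n); b,z=cas(c)
    # orthographic picture of dark/bright at z=38 plane in cassette frame
    g=np.zeros((140,130),np.uint8)
    for i in range(140):
        for j in range(130):
            w=np.r_[b2w(*(np.array((-127,-1))+(75-i,65-j))),38.]
            q=rot(c).T@(w-c['eye']); u=int(round(q[0]/q[2]*c['fx']+c['cx']));v=int(round(q[1]/q[2]*c['fy']+c['cy']))
            if 0<=u<512 and 0<=v<384: g[i,j]=c['pixels'][v,u].max()
    cv2.imwrite('pics/o_%s.png'%n,cv2.resize(g,None,fx=3,fy=3))
a=cv2.imread('pics/o_top10.png');b=cv2.imread('pics/o_side10.png'); o=np.hstack([a,b])
for k in(0,1):
  for x,y in((39,30),(39,-30),(4.5,30),(4.5,-30)):
    cx=k*390+(65-y)*3; cy=(75-x)*3; cv2.rectangle(o,(int(cx-49),int(cy-49)),(int(cx+49),int(cy+49)),(0,0,255),1)
cv2.imwrite('pics/o10.png',o)
E
```

```text
top10
 panel n 49 x mid -62.2 y [-47.3 -16.7] slope -5.01
 walls n 173 x [-16.3  54.6] y [-55.4  49.4]
side10
 panel n 254 x mid -61.0 y [-49.5  46. ] slope -0.05
 walls n 277 x [-15.   55.2] y [-54.3  48.1]
```

View pics/o10.png

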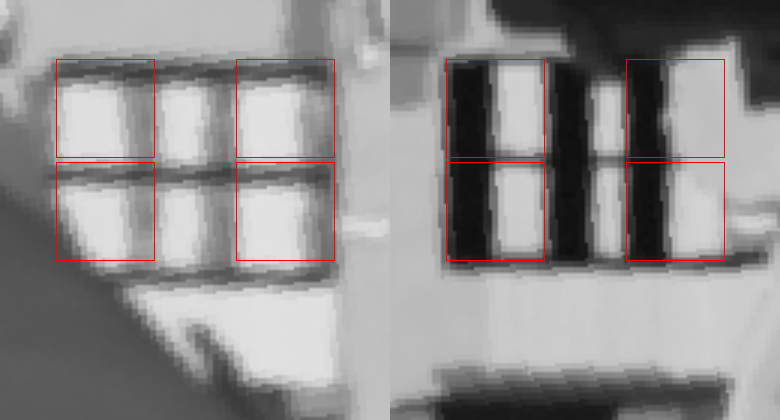

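Overlay fits: walls agree within about 2 mm. The cassette is at bay (-128.5, -0.8) in camera terms.

```bash
cat >> h.py <<'E'
CAS=np.array([-128.5,-0.8])
CELL={1:(39,30),2:(39,-30),3:(4.5,30),4:(4.5,-30)}
def cell(k): return b2w(*(CAS+np.array(CELL[k])))
E
python3 - <<'E'
from h import *
p=cell(1);print(p); to(p[0],p[1],120,83.8,5)
E
```

```text
[499.67706991 166.19515048]
heading 83.76 turn rz total -0.04 tilt [0.0015 0.0008] shift tool mm if no turn [ -35.4 -126.3    1.2]
```

Call:
arm_command --pt "-0.007 -0.025 0 0 0 0" --pt "-0.007 -0.025 0 0 0 0" --pt "-0.007 -0.025 0 0 0 0" --pt "-0.007 -0.025 0 0 0 0" --pt "-0.007 -0.026 0 0 0 0"

```text
clock: 17.9
tool_pos: [498.5, 165.2, 119.3]
tcp_rot: [-0.171, -3.135, 0.001]
wrist_force: [-1.1, 0.0, -0.4]
opening: 26.3
```

Call:
arm_command --pt "0 0 0.01 0 0 0" --pt "0 0 0.02 0 0 0" --pt "0 0 0 0 0 0" --pt "0 0 0 0 0 0" --pt "0 0 0 0 0 0"

```text
clock: 18.4
tool_pos: [499.2, 166.8, 90.7]
tcp_rot: [0.17, 3.137, 0.0]
wrist_force: [0.6, -0.8, -0.1]
opening: 26.1
```

Run:
```python
from h import *
p=cell(1);st(); to(p[0],p[1],39.5,83.8,5)
```

```text
t 18.4 pos [499.2 166.8  90.7] rot [1.7020e-01 3.1367e+00 2.0000e-04] F [ 0.6 -0.8 -0.1] open 26.10281646957183 q [ 0.234  0.501  1.827  0.     0.813 -1.228]
heading 83.79 turn rz total -0.01 tilt [0.0003 0.0001] shift tool mm if no turn [-0.5 -0.6 51.2]
```

Call:
arm_command --pt "-0.0005 -0.0005 0.01 0 0 0" --pt "0 0 0.008 0 0 0" --pt "0 0 0.006 0 0 0" --pt "0 0 0.004 0 0 0" --pt "0 0 0 0 0 0"

```text
clock: 18.9
tool_pos: [499.2, 165.7, 61.6]
tcp_rot: [-0.171, -3.136, 0.0]
wrist_force: [-0.4, 0.5, 1.1]
opening: 26.2
```

Call:
arm_command --pt "0 0 0.005 0 0 0" --pt "0 0 0.005 0 0 0" --pt "0 0 0.005 0 0 0" --pt "0 0 0.004 0 0 0" --pt "0 0 0 0 0 0"

```text
clock: 19.4
tool_pos: [499.2, 165.7, 42.7]
tcp_rot: [-0.171, -3.136, 0.0]
wrist_force: [-1.1, 0.3, 0.8]
opening: 26.2
```

Call:
arm_command --pt "0 0 0.001 0 0 0" --pt "0 0 0.001 0 0 0" --pt "0 0 0.001 0 0 0" --pt "0 0 0.001 0 0 0" --pt "0 0 0 0 0 0"

```text
clock: 19.9
tool_pos: [499.5, 165.8, 39.2]
tcp_rot: [-0.171, -3.137, 0.0]
wrist_force: [0.1, 1.4, 0.1]
opening: 26.2
```

Call:
arm_command --pt "0 0 0 0 0 0" --pt "0 0 0 0 0 0" --pt "0 0 0 0 0 0" --pt "0 0 0 0 0 0" --pt "0 0 -0.005 0 0 0" --jaw 52

```text
clock: 20.4
tool_pos: [499.2, 165.7, 44.0]
tcp_rot: [-0.171, -3.136, 0.0]
wrist_force: [-0.3, 0.4, 0.1]
opening: 44.3
```

Call:
arm_command --pt "0 0 -0.02 0 0 0" --pt "0 0 -0.025 0 0 0" --pt "0 0 -0.025 0 0 0" --pt "0 0 0 0 0 0" --pt "0 0 0 0 0 0"

```text
clock: 20.9
tool_pos: [499.6, 165.8, 114.7]
tcp_rot: [0.171, 3.136, 0.0]
wrist_force: [-0.5, 0.2, -1.6]
opening: 44.4
```

Run:
```python
from h import *
st(); to(424,284.7,100,83.8,5)
```

```text
t 20.9 pos [499.6 165.8 114.7] rot [1.709e-01 3.136e+00 4.000e-04] F [-0.5  0.2 -1.6] open 44.399089949627516 q [ 0.232  0.463  1.815 -0.     0.863 -1.23 ]
heading 83.76 turn rz total -0.04 tilt [0.001  0.0002] shift tool mm if no turn [ 88.1 109.9  14.6]
```

Call:
arm_command --pt "0.018 0.022 0 0 0 0" --pt "0.018 0.022 0 0 0 0" --pt "0.018 0.022 0 0 0 0" --pt "0.018 0.022 0.005 0 0 0" --pt "0.016 0.022 0.01 0 0 0"

```text
clock: 21.4
tool_pos: [423.0, 285.5, 98.6]
tcp_rot: [-0.171, -3.136, 0.001]
wrist_force: [0.6, -0.0, -1.0]
opening: 44.4
```

Call:
arm_command --pt "0 0 0 0 0 0" --pt "0 0 0 0 0 0" --pt "0 0 0 0 0 0" --pt "0 0 0 0 0 0" --pt "0 0 0 0 0 0"

```text
clock: 21.9
tool_pos: [424.4, 284.2, 99.4]
tcp_rot: [0.173, 3.137, 0.0]
wrist_force: [0.1, 0.1, 0.3]
opening: 44.8
```

Run:
```python
from h import *
st(); to(424,284.7,30,83.8,5)
g=[cell(1),(424,284.7),(389,306.7),(334.2,305.8)]
for n in('top','side'):
    c=snap(n,n+'11'); print(n,caps(c,g[:1],lo=63,hi=75).round(1),caps(c,g[1:]).round(1)); cas(c,CAS)
print(g[0])
```

```text
t 21.9 pos [424.4 284.2  99.4] rot [1.7250e-01 3.1367e+00 2.0000e-04] F [0.1 0.1 0.3] open 44.79908272274461 q [ 0.499  0.464  1.863  0.     0.814 -0.962]
heading 83.7 turn rz total -0.1 tilt [0.0002 0.0001] shift tool mm if no turn [ 0.5  0.4 69.4]
top [[499.7 167.8 500.  168.1  55.   18.3  17.4]] [[nan nan nan nan nan nan nan]
 [nan nan nan nan nan nan nan]
 [nan nan nan nan nan nan nan]]
 panel n 155 x mid -61.0 y [-47.4  27.7] slope -0.39
 walls n 197 x [-15.1  56.3] y [-55.   49.6]
side [[501.4 166.1 501.5 164.8  80.   20.9  21.4]] [[424.9 281.6 425.7 279.7  39.   18.2  15.2]
 [388.9 306.1 388.4 304.   57.   18.1  21.8]
 [335.2 304.8 335.  303.7  64.   18.6  19.8]]
 panel n 253 x mid -59.4 y [-49.3  46.2] slope 0.01
 walls n 279 x [-13.4  56.7] y [-55.3  47.8]
[499.67706991 166.19515048]
```

Call:
arm_command --pt "0 0 0.01 0 0 0" --pt "0 0 0.015 0 0 0" --pt "0 0 0.015 0 0 0" --pt "0 0 0.015 0 0 0" --pt "0 0 0.014 0 0 0"

```text
clock: 22.5
tool_pos: [423.8, 284.5, 29.0]
tcp_rot: [-0.171, -3.136, 0.0]
wrist_force: [0.0, -0.5, -0.4]
opening: 44.4
```

Call:
arm_command --pt "0 0 0 0 0 0" --pt "0 0 0 0 0 0" --pt "0 0 0 0 0 0" --pt "0 0 0 0 0 0" --pt "0 0 0 0 0 0" --jaw 10

```text
clock: 23.0
tool_pos: [424.2, 284.9, 30.7]
tcp_rot: [0.171, 3.136, 0.001]
wrist_force: [0.2, -1.0, -0.2]
opening: 26.5
```

Call:
arm_command --pt "0 0 -0.01 0 0 0" --pt "0 0 -0.02 0 0 0" --pt "0 0 -0.03 0 0 0" --pt "0 0 -0.03 0 0 0" --pt "0 0 0 0 0 0"

```text
clock: 23.5
tool_pos: [425.8, 285.7, 124.5]
tcp_rot: [0.171, 3.131, 0.006]
wrist_force: [0.7, -0.2, -0.4]
opening: 25.8
```

Run:
```python
from h import *
st(); p=cell(2); print(p); to(p[0],p[1],120,83.8,5)
```

```text
t 23.5 pos [425.8 285.7 124.5] rot [0.1706 3.1312 0.0056] F [ 0.7 -0.2 -0.4] open 25.75044819566479 q [ 0.5    0.424  1.848  0.     0.863 -0.962]
[493.19710857 106.54609265]
heading 83.76 turn rz total -0.04 tilt [0.0059 0.0033] shift tool mm if no turn [ -86.5 -170.8    4.3]
```

Call:
arm_command --pt "-0.018 -0.034 0 0 0 0" --pt "-0.018 -0.034 0 0 0 0" --pt "-0.018 -0.034 0 0 0 0" --pt "-0.018 -0.034 0 0 0 0" --pt "-0.016 -0.034 0 0 0 0"

```text
clock: 24.0
tool_pos: [493.3, 104.6, 120.4]
tcp_rot: [0.171, 3.137, 0.0]
wrist_force: [0.6, 0.4, -0.3]
opening: 26.3
```

Call:
arm_command --pt "0 0 0.01 0 0 0" --pt "0 0 0.02 0 0 0" --pt "0 0 0 0 0 0" --pt "0 0 0 0 0 0" --pt "0 0 0 0 0 0"

```text
clock: 24.5
tool_pos: [493.2, 106.7, 91.0]
tcp_rot: [0.17, 3.136, 0.0]
wrist_force: [-0.3, 0.0, -0.2]
opening: 26.1
```

Run:
```python
from h import *
p=cell(2);st(); to(p[0],p[1],39.5,83.8,5)
```

```text
t 24.5 pos [493.2 106.7  91. ] rot [1.6980e-01 3.1363e+00 2.0000e-04] F [-0.3  0.  -0.2] open 26.126546851313986 q [ 0.121  0.469  1.884  0.     0.788 -1.342]
heading 83.8 turn rz total 0.0 tilt [0.0007 0.0001] shift tool mm if no turn [ 0.  -0.1 51.5]
```

Call:
arm_command --pt "0 0 0.01 0 0 0" --pt "0 0 0.008 0 0 0" --pt "0 0 0.006 0 0 0" --pt "0 0 0.004 0 0 0" --pt "0 0 0 0 0 0"

```text
clock: 25.0
tool_pos: [492.7, 106.1, 61.6]
tcp_rot: [-0.171, -3.136, 0.0]
wrist_force: [-1.0, 0.1, 0.1]
opening: 26.1
```

Call:
arm_command --pt "0 0 0.006 0 0 0" --pt "0 0 0.005 0 0 0" --pt "0 0 0.005 0 0 0" --pt "0 0 0.004 0 0 0" --pt "0 0 0.003 0 0 0"

```text
clock: 25.5
tool_pos: [492.9, 106.2, 38.9]
tcp_rot: [-0.171, -3.137, 0.0]
wrist_force: [1.1, -0.1, 0.1]
opening: 26.5
```

Call:
arm_command --pt "0 0 0 0 0 0" --pt "0 0 0 0 0 0" --pt "0 0 0 0 0 0" --pt "0 0 0 0 0 0" --pt "0 0 -0.005 0 0 0" --jaw 52

```text
clock: 26.0
tool_pos: [492.7, 106.1, 44.2]
tcp_rot: [-0.171, -3.136, 0.0]
wrist_force: [-0.3, 1.0, -0.2]
opening: 44.3
```

Call:
arm_command --pt "0 0 -0.02 0 0 0" --pt "0 0 -0.025 0 0 0" --pt "0 0 -0.025 0 0 0" --pt "0 0 0 0 0 0" --pt "0 0 0 0 0 0"

```text
clock: 26.5
tool_pos: [493.1, 106.2, 114.7]
tcp_rot: [0.171, 3.136, 0.0]
wrist_force: [0.7, 0.3, -1.2]
opening: 44.1
```

Run:
```python
from h import *
st(); to(389,306.7,100,83.8,5)
```

```text
t 26.5 pos [493.1 106.2 114.7] rot [1.7090e-01 3.1359e+00 3.0000e-04] F [ 0.7  0.3 -1.2] open 44.14231721893844 q [ 0.12   0.429  1.871 -0.     0.84  -1.342]
heading 83.76 turn rz total -0.04 tilt [0.001  0.0001] shift tool mm if no turn [125.3 188.   14.6]
```

Call:
arm_command --pt "0.018 0.027 0 0 0 0" --pt "0.018 0.027 0 0 0 0" --pt "0.018 0.027 0 0 0 0" --pt "0.018 0.027 0 0 0 0" --pt "0.018 0.027 0 0 0 0"

```text
clock: 27.0
tool_pos: [417.0, 250.9, 113.3]
tcp_rot: [-0.171, -3.135, 0.001]
wrist_force: [0.2, -0.3, 0.2]
opening: 44.4
```

Call:
arm_command --pt "0.018 0.027 0.005 0 0 0" --pt "0.017 0.026 0.01 0 0 0" --pt "0 0 0 0 0 0" --pt "0 0 0 0 0 0" --pt "0 0 0 0 0 0"

```text
clock: 27.5
tool_pos: [389.4, 305.9, 99.0]
tcp_rot: [-0.172, -3.136, 0.001]
wrist_force: [0.8, -0.9, -0.3]
opening: 44.5
```

Run:
```python
from h import *
st(); to(389,306.7,30,83.8,5)
g=[cell(1),cell(2)]; print(g)
for n in('top','side'):
    c=snap(n,n+'12'); print(n,caps(c,g,lo=63,hi=75).round(1)); cas(c,CAS)
```

```text
t 27.5 pos [389.4 305.9  99. ] rot [-1.7180e-01 -3.1364e+00  8.0000e-04] F [ 0.8 -0.9 -0.3] open 44.46056816457267 q [ 0.572  0.442  1.903 -0.     0.797 -0.889]
heading 83.73 turn rz total -0.07 tilt [-0.0005 -0.0005] shift tool mm if no turn [ 0.4  0.7 69. ]
[array([499.67706991, 166.19515048]), array([493.19710857, 106.54609265])]
top [[499.8 167.9 499.9 168.   54.   18.6  17.3]
 [493.5 108.9 492.7 108.8  53.   20.6  17.3]]
 panel n 200 x mid -60.9 y [-47.2  49.4] slope 0.04
 walls n 194 x [-15.   56.1] y [-55.   49.4]
side [[501.3 166.1 501.6 165.2  77.   21.   21.7]
 [494.  105.5 494.4 105.2  81.   20.2  20.9]]
 panel n 256 x mid -59.5 y [-49.4  46.6] slope 0.02
 walls n 258 x [-13.5  56.8] y [-55.4  47.9]
```

Both placed. Now vial 3 into cell 3.

Call:
arm_command --pt "0 0.0005 0.01 0 0 0" --pt "0 0 0.015 0 0 0" --pt "0 0 0.015 0 0 0" --pt "0 0 0.015 0 0 0" --pt "0 0 0.014 0 0 0"

```text
clock: 28.1
tool_pos: [389.3, 306.7, 29.1]
tcp_rot: [-0.172, -3.137, 0.0]
wrist_force: [-1.4, 0.0, 0.1]
opening: 44.3
```

Call:
arm_command --pt "0 0 0 0 0 0" --pt "0 0 0 0 0 0" --pt "0 0 0 0 0 0" --pt "0 0 0 0 0 0" --pt "0 0 0 0 0 0" --jaw 10

```text
clock: 28.6
tool_pos: [389.5, 307.3, 30.8]
tcp_rot: [0.171, 3.136, 0.001]
wrist_force: [0.2, -0.1, -0.3]
opening: 26.1
```

Call:
arm_command --pt "0 0 -0.01 0 0 0" --pt "0 0 -0.02 0 0 0" --pt "0 0 -0.03 0 0 0" --pt "0 0 -0.03 0 0 0" --pt "0 0 0 0 0 0"

```text
clock: 29.1
tool_pos: [390.9, 308.3, 124.4]
tcp_rot: [0.171, 3.132, 0.006]
wrist_force: [0.2, 0.7, -0.1]
opening: 26.2
```

Run:
```python
from h import *
capture('side'); st(); p=cell(3); print(p); to(p[0],p[1],120,83.8,5)
```

```text
t 29.15 pos [390.1 307.7 122.5] rot [0.1707 3.1336 0.0039] F [-0.5 -0.5 -0.5] open 26.32796635934548 q [ 0.574  0.404  1.888 -0.     0.846 -0.888]
[465.37886165 169.92112826]
heading 83.76 turn rz total -0.04 tilt [0.0035 0.0023] shift tool mm if no turn [ -89.8 -128.8    2.5]
```

Call:
arm_command --pt "-0.018 -0.026 0 0 0 0" --pt "-0.018 -0.026 0 0 0 0" --pt "-0.018 -0.026 0 0 0 0" --pt "-0.018 -0.026 0 0 0 0" --pt "-0.018 -0.024 0 0 0 0"

```text
clock: 29.65
tool_pos: [464.8, 168.7, 119.7]
tcp_rot: [-0.171, -3.136, 0.001]
wrist_force: [-0.1, 0.3, -0.0]
opening: 26.1
```

Call:
arm_command --pt "0 0 0.01 0 0 0" --pt "0 0 0.02 0 0 0" --pt "0 0 0 0 0 0" --pt "0 0 0 0 0 0" --pt "0 0 0 0 0 0"

```text
clock: 30.15
tool_pos: [464.8, 170.5, 90.8]
tcp_rot: [0.17, 3.137, 0.0]
wrist_force: [-0.1, -0.3, 0.1]
opening: 26.3
```

Run:
```python
from h import *
p=cell(3);st(); to(p[0],p[1],39.5,83.8,5)
```

```text
t 30.15 pos [464.8 170.5  90.8] rot [1.7000e-01 3.1366e+00 2.0000e-04] F [-0.1 -0.3  0.1] open 26.252095485272484 q [ 0.258  0.456  1.908  0.     0.777 -1.205]
heading 83.8 turn rz total -0.0 tilt [0.0004 0.0001] shift tool mm if no turn [-0.6 -0.6 51.3]
```

Call:
arm_command --pt "-0.0005 0 0.01 0 0 0" --pt "0 0 0.008 0 0 0" --pt "0 0 0.006 0 0 0" --pt "0 0 0.004 0 0 0" --pt "0 0 0 0 0 0"

```text
clock: 30.65
tool_pos: [465.0, 170.0, 61.6]
tcp_rot: [-0.171, -3.136, 0.001]
wrist_force: [-0.2, 0.1, 0.7]
opening: 26.2
```

Call:
arm_command --pt "0 0 0.006 0 0 0" --pt "0 0 0.005 0 0 0" --pt "0 0 0.005 0 0 0" --pt "0 0 0.004 0 0 0" --pt "0 0 0.003 0 0 0"

```text
clock: 31.15
tool_pos: [465.2, 170.0, 38.9]
tcp_rot: [-0.171, -3.137, 0.0]
wrist_force: [0.0, -0.1, -0.1]
opening: 26.6
```

Call:
arm_command --pt "0 0 0 0 0 0" --pt "0 0 0 0 0 0" --pt "0 0 0 0 0 0" --pt "0 0 0 0 0 0" --pt "0 0 -0.005 0 0 0" --jaw 52

```text
clock: 31.65
tool_pos: [465.0, 170.0, 44.2]
tcp_rot: [-0.171, -3.136, 0.0]
wrist_force: [0.2, -0.0, 0.8]
opening: 44.4
```

Call:
arm_command --pt "0 0 -0.02 0 0 0" --pt "0 0 -0.025 0 0 0" --pt "0 0 -0.025 0 0 0" --pt "0 0 0 0 0 0" --pt "0 0 0 0 0 0"

```text
clock: 32.15
tool_pos: [465.4, 170.1, 114.7]
tcp_rot: [0.171, 3.136, 0.001]
wrist_force: [-0.2, 0.6, -0.0]
opening: 44.2
```

Run:
```python
from h import *
st(); to(334.2,305.8,100,83.8,5)
```

```text
t 32.15 pos [465.4 170.1 114.7] rot [1.7100e-01 3.1359e+00 6.0000e-04] F [-0.2  0.6 -0. ] open 44.209907204535405 q [ 0.256  0.416  1.894  0.     0.831 -1.205]
heading 83.76 turn rz total -0.04 tilt [0.0011 0.0003] shift tool mm if no turn [145.2 120.6  14.6]
```

Call:
arm_command --pt "0.025 0.02 0 0 0 0" --pt "0.025 0.02 0 0 0 0" --pt "0.025 0.02 0 0 0 0" --pt "0.025 0.02 0 0 0 0" --pt "0.025 0.02 0 0 0 0"

```text
clock: 32.65
tool_pos: [350.4, 283.5, 113.4]
tcp_rot: [-0.171, -3.136, 0.002]
wrist_force: [-0.0, -0.2, 0.4]
opening: 44.5
```

Call:
arm_command --pt "0.02 0.02 0.005 0 0 0" --pt "0 0.001 0.01 0 0 0" --pt "0 0 0 0 0 0" --pt "0 0 0 0 0 0" --pt "0 0 0 0 0 0"

```text
clock: 33.15
tool_pos: [334.9, 305.6, 99.3]
tcp_rot: [-0.173, -3.137, 0.0]
wrist_force: [0.3, -1.1, -0.2]
opening: 44.7
```

Run:
```python
from h import *
st(); to(334.2,305.8,30,83.8,5)
g=[cell(1),cell(2),cell(3)]; print(g)
for n in('top','side'):
    c=snap(n,n+'13'); print(n,caps(c,g,lo=63,hi=75).round(1)); cas(c,CAS)
```

```text
t 33.15 pos [334.9 305.6  99.3] rot [-1.7280e-01 -3.1367e+00  3.0000e-04] F [ 0.3 -1.1 -0.2] open 44.66765123060302 q [ 0.637  0.38   2.007 -0.     0.754 -0.824]
heading 83.7 turn rz total -0.1 tilt [-0.0001 -0.0002] shift tool mm if no turn [ 0.7  0.2 69.3]
[array([499.67706991, 166.19515048]), array([493.19710857, 106.54609265]), array([465.37886165, 169.92112826])]
top [[499.8 167.9 499.9 168.1  55.   18.5  17.3]
 [493.5 109.  492.5 108.6  54.   20.1  17.4]
 [465.  171.6 464.5 171.9  58.   18.   19.6]]
 panel n 197 x mid -61.0 y [-45.8  51. ] slope -0.19
 walls n 197 x [-15.1  56. ] y [-55.   49.4]
side [[501.3 165.7 501.5 165.   79.   21.   21.9]
 [494.  105.4 494.5 105.2  82.   20.2  20.4]
 [465.8 168.2 465.7 167.8  76.   21.   19.8]]
 panel n 250 x mid -59.6 y [-50.   46.3] slope 0.11
 walls n 280 x [-13.5  56.7] y [-55.6  46.9]
```

Vial 4 into cell 4.

Call:
arm_command --pt "0.0005 0 0.01 0 0 0" --pt "0 0 0.015 0 0 0" --pt "0 0 0.015 0 0 0" --pt "0 0 0.015 0 0 0" --pt "0 0 0.014 0 0 0"

```text
clock: 33.75
tool_pos: [333.7, 305.8, 29.1]
tcp_rot: [-0.172, -3.137, 0.0]
wrist_force: [0.7, 0.9, 0.1]
opening: 44.1
```

Call:
arm_command --pt "0 0 0 0 0 0" --pt "0 0 0 0 0 0" --pt "0 0 0 0 0 0" --pt "0 0 0 0 0 0" --pt "0 0 0 0 0 0" --jaw 10

```text
clock: 34.25
tool_pos: [334.0, 306.3, 30.7]
tcp_rot: [0.171, 3.136, 0.001]
wrist_force: [0.1, -0.2, 0.2]
opening: 26.2
```

Call:
arm_command --pt "0 0 -0.01 0 0 0" --pt "0 0 -0.02 0 0 0" --pt "0 0 -0.03 0 0 0" --pt "0 0 -0.03 0 0 0" --pt "0 0 0 0 0 0"

```text
clock: 34.75
tool_pos: [335.3, 307.3, 124.2]
tcp_rot: [0.171, 3.132, 0.007]
wrist_force: [0.5, 0.7, -0.2]
opening: 26.2
```

Run:
```python
from h import *
c=snap('side','side14');cas(c,CAS); st(); p=cell(4); print(p); to(p[0],p[1],120,83.8,5)
```

```text
panel n 253 x mid -59.4 y [-49.4  46.8] slope 0.08
 walls n 266 x [-13.6  56.8] y [-56.2  47.3]
t 34.8 pos [334.6 306.8 122.4] rot [0.1708 3.1337 0.0043] F [-0.8  0.  -0.8] open 26.0267438025219 q [ 0.639  0.337  1.994  0.     0.806 -0.823]
[458.89890031 110.27207042]
heading 83.76 turn rz total -0.04 tilt [0.0034 0.0026] shift tool mm if no turn [-144.9 -181.9    2.3]
```

Call:
arm_command --pt "-0.021 -0.026 0 0 0 0" --pt "-0.021 -0.026 0 0 0 0" --pt "-0.021 -0.026 0 0 0 0" --pt "-0.021 -0.026 0 0 0 0" --pt "-0.021 -0.026 0 0 0 0"

```text
clock: 35.3
tool_pos: [424.1, 164.2, 119.8]
tcp_rot: [-0.171, -3.136, 0.001]
wrist_force: [0.4, 0.2, 0.2]
opening: 26.2
```

Call:
arm_command --pt "-0.02 -0.026 0 0 0 0" --pt "-0.02 -0.0255 0.01 0 0 0" --pt "0 0 0.02 0 0 0" --pt "0 0 0 0 0 0" --pt "0 0 0 0 0 0"

```text
clock: 35.8
tool_pos: [457.6, 110.1, 90.1]
tcp_rot: [-0.171, -3.135, 0.0]
wrist_force: [-0.5, 0.2, 0.1]
opening: 26.4
```

Run:
```python
from h import *
p=cell(4);st(); to(p[0],p[1],39.5,83.8,5)
```

```text
t 35.8 pos [457.6 110.1  90.1] rot [-1.7070e-01 -3.1352e+00  4.0000e-04] F [-0.5  0.2  0.1] open 26.4328817257557 q [ 0.137  0.423  1.968  0.     0.752 -1.325]
heading 83.77 turn rz total -0.03 tilt [-0.0017 -0.0002] shift tool mm if no turn [-1.4  0.3 50.6]
```

Call:
arm_command --pt "-0.001 0 0.01 0 0 0" --pt "0 0 0.008 0 0 0" --pt "0 0 0.006 0 0 0" --pt "0 0 0.004 0 0 0" --pt "0 0 0 0 0 0"

```text
clock: 36.3
tool_pos: [458.9, 109.9, 61.8]
tcp_rot: [-0.171, -3.136, 0.0]
wrist_force: [-0.3, 0.6, 0.0]
opening: 26.6
```

Call:
arm_command --pt "0 0 0.006 0 0 0" --pt "0 0 0.005 0 0 0" --pt "0 0 0.005 0 0 0" --pt "0 0 0.004 0 0 0" --pt "0 0 0.002 0 0 0"

```text
clock: 36.8
tool_pos: [459.1, 109.8, 39.8]
tcp_rot: [-0.171, -3.136, 0.0]
wrist_force: [-1.0, 0.3, 2.6]
opening: 26.7
```

Call:
arm_command --pt "0 0 0 0 0 0" --pt "0 0 0 0 0 0" --pt "0 0 0 0 0 0" --pt "0 0 0 0 0 0" --pt "0 0 -0.005 0 0 0" --jaw 52

```text
clock: 37.3
tool_pos: [458.9, 109.8, 45.2]
tcp_rot: [-0.171, -3.136, 0.0]
wrist_force: [0.2, -0.5, 0.5]
opening: 44.4
```

Call:
arm_command --pt "0 0 -0.02 0 0 0" --pt "0 0 -0.025 0 0 0" --pt "0 0 -0.025 0 0 0" --pt "0 0 -0.03 0 0 0" --pt "0 0 0 0 0 0"

```text
clock: 37.8
tool_pos: [461.0, 110.1, 148.9]
tcp_rot: [0.171, 3.131, 0.002]
wrist_force: [0.5, 0.4, -0.0]
opening: 44.6
```

Run:
```python
from h import *
st(); p=b2w(-188,60); print(p); to(p[0],p[1],150,-6.1,11)
```

```text
t 37.8 pos [461.  110.1 148.9] rot [1.7070e-01 3.1309e+00 1.9000e-03] F [ 0.5  0.4 -0. ] open 44.640774753799576 q [ 0.136  0.324  1.927  0.     0.885 -1.326]
[405.07958012 207.45293671]
heading 83.76 turn rz total 89.86 tilt [0.0061 0.0009] shift tool mm if no turn [66.2 90.7 -1.4]
[[6.0, 8.2, -0.1], [7.1, 7.3, -0.1], [8.1, 6.2, -0.1], [8.9, 5.0, -0.1], [9.5, 3.7, -0.1], [9.9, 2.3, -0.1], [10.2, 0.9, -0.1], [10.2, -0.6, -0.1], [10.0, -2.0, -0.1], [9.6, -3.4, -0.1], [9.0, -4.8, -0.1]] rz/row 8.17
```

Call:
arm_command --pt "0.006 0.008 0 0 0 8.2" --pt "0.007 0.007 0 0 0 8.2" --pt "0.008 0.006 0 0 0 8.2" --pt "0.009 0.005 0 0 0 8.2" --pt "0.01 0.004 0 0 0 8.2"

```text
clock: 38.3
tool_pos: [433.1, 154.2, 145.0]
tcp_rot: [-1.267, -2.874, 0.0]
wrist_force: [-0.1, -0.2, 0.0]
opening: 44.5
```

Call:
arm_command --pt "0.01 0.002 0 0 0 8.2" --pt "0.01 0.001 0 0 0 8.2" --pt "0.01 -0.001 0 0 0 8.2" --pt "0.01 -0.002 0 0 0 8.2" --pt "0.01 -0.003 0 0 0 8.2"

```text
clock: 38.8
tool_pos: [407.9, 198.4, 145.0]
tcp_rot: [-2.194, -2.249, 0.001]
wrist_force: [0.8, 0.1, -0.6]
opening: 44.4
```

Call:
arm_command --pt "0.009 -0.005 0 0 0 7.9" --pt "0 0 0 0 0 0" --pt "0 0 0 0 0 0" --pt "0 0 0 0 0 0" --pt "0 0 0 0 0 0"

```text
clock: 39.3
tool_pos: [403.3, 206.7, 145.3]
tcp_rot: [-2.336, -2.101, 0.0]
wrist_force: [0.7, -0.1, -0.2]
opening: 44.5
```

Run:
```python
from h import *
st(); g=[cell(i) for i in(1,2,3,4)]; print(np.round(g,1))
for n in('top','side'):
    c=snap(n,n+'15',(150,130,330,280),4); print(n,caps(c,g,lo=63,hi=75).round(1)); cas(c,CAS)
```

```text
t 39.3 pos [403.3 206.7 145.3] rot [-2.3357e+00 -2.1010e+00  1.0000e-04] F [ 0.7 -0.1 -0.2] open 44.48619905823734 q [ 0.371  0.298  1.976 -0.     0.867  0.476]
[[499.7 166.2]
 [493.2 106.5]
 [465.4 169.9]
 [458.9 110.3]]
top [[  nan   nan   nan   nan   nan   nan   nan]
 [493.8 109.  492.7 108.4  54.   20.5  17.4]
 [  nan   nan   nan   nan   nan   nan   nan]
 [463.8 103.2 463.8 103.2   1.    0.    0. ]]
 walls n 45 x [-1.6 56.5] y [-57.3 -15.4]
side [[501.4 166.4 501.5 164.9  79.   21.1  21. ]
 [494.9 105.8 494.5 105.1  81.   18.5  20.3]
 [465.8 168.9 465.8 167.9  76.   21.   19.1]
 [460.7 110.1 460.4 109.3  81.   18.6  20.3]]
 panel n 253 x mid -59.5 y [-50.1  46.7] slope 0.21
 walls n 274 x [-13.4  56.7] y [-55.4  46.9]
```

View pics/side15.png

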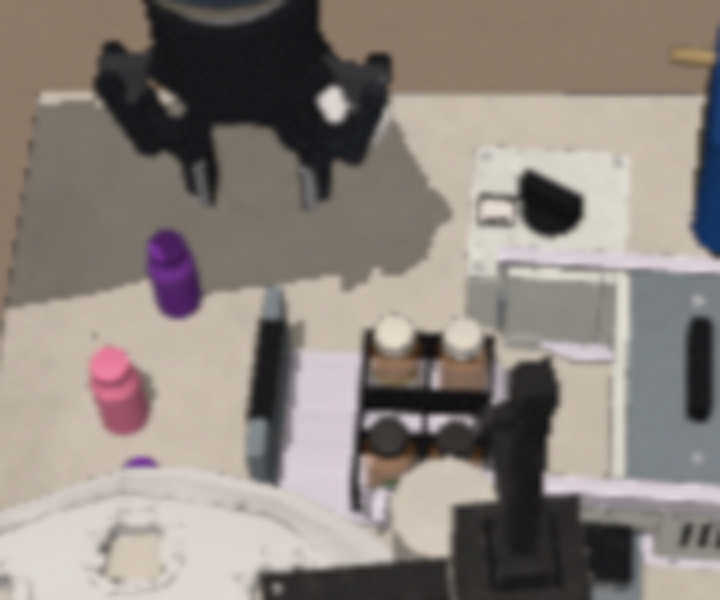

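All four vials stand in their cells: white caps at (397,333) and (463,338), black at (388,437) and (455,440). The cassette hasn't moved, so I'll regrip the panel where I released it.

Run:
```python
from h import *
to(401.2,146.8,100,-6.2,5)
```

```text
heading -6.1 turn rz total 0.1 tilt [-0.  0.] shift tool mm if no turn [-59.8   4.3  45.3]
```

Call:
arm_command --pt "-0.02 0.001 0.005 0 0 0.1" --pt "-0.02 0.001 0.01 0 0 0" --pt "-0.02 0.002 0.015 0 0 0" --pt "0 0 0.015 0 0 0" --pt "0 0 0 0 0 0" --jaw 55

```text
clock: 39.9
tool_pos: [399.9, 146.2, 99.1]
tcp_rot: [-2.339, -2.096, 0.004]
wrist_force: [0.2, 0.4, 0.4]
opening: 46.9
```

Call:
arm_command --pt "0 0 0 0 0 0" --pt "0 0 0 0 0 0" --pt "0 0 0 0 0 0" --pt "0 0 0 0 0 0" --pt "0 0 0 0 0 0"

```text
clock: 40.4
tool_pos: [400.7, 147.1, 100.5]
tcp_rot: [2.339, 2.097, 0.001]
wrist_force: [0.5, -0.1, 0.0]
opening: 46.9
```

Run:
```python
from h import *
st();to(401.2,146.8,50.5,-6.2,5)
c=snap('side','side16'); cas(c,CAS)
```

```text
t 40.4 pos [400.7 147.1 100.5] rot [2.3386e+00 2.0975e+00 6.0000e-04] F [ 0.5 -0.1  0. ] open 46.94774846952586 q [0.243 0.339 2.071 0.    0.731 0.351]
heading -6.22 turn rz total -0.02 tilt [0.0004 0.0001] shift tool mm if no turn [-0.2  0.5 50. ]
 panel n 250 x mid -59.5 y [-49.7  45.1] slope 0.41
 walls n 270 x [-13.5  56.8] y [-55.   46.9]
```

Call:
arm_command --pt "0 0.0005 0.01 0 0 0" --pt "0 0 0.015 0 0 0" --pt "0 0 0.015 0 0 0" --pt "0 0 0.01 0 0 0" --pt "0 0 0 0 0 0"

```text
clock: 40.95
tool_pos: [400.3, 146.6, 49.0]
tcp_rot: [-2.338, -2.096, 0.003]
wrist_force: [-0.3, -0.0, 0.0]
opening: 46.9
```

Call:
arm_command --pt "0 0 0 0 0 0" --pt "0 0 0 0 0 0" --pt "0 0 0 0 0 0" --pt "0 0 0 0 0 0" --pt "0 0 0 0 0 0" --jaw 0 --force 60

```text
clock: 41.45
tool_pos: [401.2, 146.9, 50.9]
tcp_rot: [2.339, 2.097, 0.001]
wrist_force: [-2.9, -0.2, 5.8]
opening: 8.7
```

Run:
```python
from h import *
s=st();print(w2b(s['tool_pos'])); p=b2w(-122,-0.6); to(p[0],p[1],50.3,-6.2,5)
c=snap('side','side17'); cas(c,CAS); g=[cell(i) for i in(1,2,3,4)]; print(caps(c,g,lo=63,hi=75).round(1))
```

```text
t 41.45 pos [401.2 146.9  50.9] rot [2.3389e+00 2.0971e+00 8.0000e-04] F [-2.9 -0.2  5.8] open 8.73294717008513 q [0.242 0.443 2.093 0.    0.605 0.351]
[-185.3231643    -0.57994681]
heading -6.24 turn rz total -0.04 tilt [0.0005 0.0002] shift tool mm if no turn [ 0.  63.3  0.6]
 panel n 164 x mid -59.1 y [-49.7  13.9] slope 2.9
 walls n 260 x [-11.   59.7] y [-55.5  47.6]
[[504.4 165.8 504.2 164.1  76.   19.3  20.7]
 [496.9 105.2 496.6 104.5  76.   18.4  19.7]
 [468.9 169.  468.7 167.7  69.   19.   19.3]
 [462.8 109.2 463.2 108.5  80.   18.5  20.8]]
```

Call:
arm_command --pt "0 0.006 -0.0005 0 0 0" --pt "0 0.007 0 0 0 0" --pt "0 0.007 0 0 0 0" --pt "0 0.005 0 0 0 0" --pt "0 0 0 0 0 0"

```text
clock: 42.0
tool_pos: [426.8, 144.0, 50.9]
tcp_rot: [2.339, 2.097, 0.001]
wrist_force: [0.6, -1.0, 0.4]
opening: 8.9
```

Call:
arm_command --pt "0 0.005 0 0 0 0" --pt "0 0.005 0 0 0 0" --pt "0 0.005 0 0 0 0" --pt "0 0.005 0 0 0 0" --pt "0 0 0 0 0 0"

```text
clock: 42.5
tool_pos: [445.6, 142.0, 50.9]
tcp_rot: [-2.338, -2.097, 0.001]
wrist_force: [-5.1, -0.3, 7.7]
opening: 8.6
```

Run:
```python
from h import *
s=st();print(w2b(s['tool_pos']),s['torque'])
for n in ('top','side'):
    c=snap(n,n+'18'); b=w2b(s['tool_pos']); o=b+np.array((60,0)); cas(c,o)
```

```text
t 42.5 pos [445.6 142.   50.9] rot [-2.3385e+00 -2.0968e+00  1.2000e-03] F [-5.1 -0.3  7.7] open 8.602552573364006 q [0.209 0.494 1.992 0.    0.656 0.317]
[-140.65667722   -0.65753492] [0.16944317 0.75933119 0.06982759]
 walls n 24 x [41.5 55.7] y [-11.7  48.7]
 panel n 173 x mid -61.0 y [-50.5  14.6] slope 1.45
 walls n 144 x [-14.   56.5] y [-31.7  47.8]
```

Call:
arm_command --pt "0 0.004 -0.0003 0 0 0" --pt "0 0.004 0 0 0 0" --pt "0 0.004 0 0 0 0" --pt "0 0.004 0 0 0 0" --pt "0 0.004 0 0 0 0"

```text
clock: 43.1
tool_pos: [465.9, 139.8, 51.0]
tcp_rot: [-2.339, -2.097, 0.0]
wrist_force: [-3.2, 2.5, 0.3]
opening: 8.7
```

Call:
arm_command --pt "0 0.004 0 0 0 0" --pt "0 0.004 0 0 0 0" --pt "0 0.004 0 0 0 0" --pt "0 0.003 0 0 0 0" --pt "0 0 0 0 0 0"

```text
clock: 43.6
tool_pos: [481.3, 138.1, 51.1]
tcp_rot: [2.339, 2.097, 0.001]
wrist_force: [0.1, 0.5, -3.4]
opening: 8.6
```

Call:
arm_command --pt "0 0.004 0 0 0 0" --pt "0 0.003 0 0 0 0" --pt "0 0.003 0 0 0 0" --pt "0 0.002 0 0 0 0" --pt "0 0 0 0 0 0"

```text
clock: 44.1
tool_pos: [492.8, 136.8, 51.1]
tcp_rot: [2.339, 2.097, 0.0]
wrist_force: [-0.8, 2.1, -1.1]
opening: 8.9
```

Run:
```python
from h import *
s=st();print(w2b(s['tool_pos']),s['torque'])
for n in ('top','side'):
    c=snap(n,n+'19'); b=w2b(s['tool_pos']); o=b+np.array((60,0)); cas(c,o)
```

```text
t 44.1 pos [492.8 136.8  51.1] rot [2.3390e+00 2.0971e+00 3.0000e-04] F [-0.8  2.1 -1.1] open 8.889082511711203 q [0.18  0.549 1.881 0.    0.711 0.289]
[-93.1901792   -0.72542279] [0.34890132 0.25047586 0.01910925]
 panel n 161 x mid -60.4 y [-44.8  14.9] slope -0.61
 walls n 85 x [-6.  25.1] y [-32.1  46.9]
```

Call:
arm_command --pt "0 0.003 0 0 0 0" --pt "0 0.003 0 0 0 0" --pt "0 0.003 0 0 0 0" --pt "0 0.003 0 0 0 0" --pt "0 0 0 0 0 0" --force 80

```text
clock: 44.7
tool_pos: [504.1, 135.6, 51.1]
tcp_rot: [-2.339, -2.097, 0.001]
wrist_force: [-4.4, 2.8, 0.3]
opening: 8.1
```

Call:
arm_command --pt "0 0.002 0 0 0 0" --pt "0 0.002 0 0 0 0" --pt "0 0.002 0 0 0 0" --pt "0 0.002 0 0 0 0" --pt "0 0 0 0 0 0"

```text
clock: 45.2
tool_pos: [510.1, 135.0, 51.0]
tcp_rot: [-2.336, -2.095, 0.006]
wrist_force: [-15.9, 5.7, 10.0]
opening: 8.2
```

Call:
arm_command --pt "0 0.002 0 0 0 0" --pt "0 0.002 0 0 0 0" --pt "0 0.002 0 0 0 0" --pt "0 0 0 0 0 0" --pt "0 0 0 0 0 0"

```text
clock: 45.7
tool_pos: [516.3, 134.3, 51.0]
tcp_rot: [-2.337, -2.095, 0.005]
wrist_force: [-13.4, 6.4, 8.8]
opening: 8.4
```

Run:
```python
from h import *
s=st();print(w2b(s['tool_pos']),s['torque'])
```

```text
t 45.7 pos [516.3 134.3  51. ] rot [-2.3369 -2.095   0.0053] F [-13.4   6.4   8.8] open 8.425104786827065 q [1.67e-01 5.80e-01 1.82e+00 1.00e-03 7.46e-01 2.75e-01]
[-69.50906786  -0.66364856] [ 0.8288719   2.01565024 -0.07368613]
```

Call:
arm_command --pt "0 0.002 0 0 0 0" --pt "0 0.002 0 0 0 0" --pt "0 0.001 0 0 0 0" --pt "0 0 0 0 0 0" --pt "0 0 0 0 0 0"

```text
clock: 46.2
tool_pos: [521.1, 133.8, 51.0]
tcp_rot: [-2.337, -2.095, 0.006]
wrist_force: [-14.6, 6.2, 10.0]
opening: 8.2
```

Call:
arm_command --pt "0 0.001 0 0 0 0" --pt "0 0.001 0 0 0 0" --pt "0 0.001 0 0 0 0" --pt "0 0 0 0 0 0" --pt "0 0 0 0 0 0"

```text
clock: 46.7
tool_pos: [524.0, 133.5, 51.0]
tcp_rot: [-2.337, -2.095, 0.006]
wrist_force: [-16.4, 5.2, 9.5]
opening: 8.5
```

Call:
arm_command --pt "0 0.001 0 0 0 0" --pt "0 0.001 0 0 0 0" --pt "0 0 0 0 0 0" --pt "0 0 0 0 0 0" --pt "0 0 0 0 0 0"

```text
clock: 47.2
tool_pos: [525.8, 133.3, 51.0]
tcp_rot: [-2.337, -2.094, 0.006]
wrist_force: [-16.6, 4.9, 10.9]
opening: 8.5
```

Run:
```python
from h import *
s=st();print(w2b(s['tool_pos']),s['torque'])
for n in ('top','side'):
    c=snap(n,n+'20'); P=cloud(c).reshape(-1,3); w=b2w(-9,-84); k=P[(np.hypot(*(P[:,:2]-w).T)<10)]; print(n,'pad z',len(k),np.nanmedian(k[:,2]))
for n in('top0','side0','side19','top19'):
    P=cloud(np.load('pics/%s.npz'%n)).reshape(-1,3);k=P[(np.hypot(*(P[:,:2]-w).T)<10)]; print(n,'pad z',len(k),np.nanmedian(k[:,2]))
```

```text
t 47.2 pos [525.8 133.3  51. ] rot [-2.3365 -2.0944  0.0065] F [-16.6   4.9  10.9] open 8.51239119168447 q [1.620e-01 5.920e-01 1.796e+00 1.000e-03 7.590e-01 2.700e-01]
[-59.93743393  -0.68457478] [ 0.8833445   2.34779901 -0.22828311]
top pad z 0 nan
side pad z 95 59.3843473193906
top0 pad z 48 58.676757901696305
side0 pad z 95 59.406798243616436
side19 pad z 92 59.19179655153738
top19 pad z 0 nan
  return np.nanmean(a, axis, out=out, keepdims=keepdims)
```

Call:
arm_command --pt "0 0.001 0 0 0 0" --pt "0 0.001 0 0 0 0" --pt "0 0 0 0 0 0" --pt "0 0 0 0 0 0" --pt "0 0 0 0 0 0"

```text
clock: 47.8
tool_pos: [527.3, 133.1, 51.0]
tcp_rot: [-2.336, -2.094, 0.008]
wrist_force: [-19.6, 7.0, 13.2]
opening: 8.5
```

Call:
arm_command --pt "0 0.001 0 0 0 0" --pt "0 0 0 0 0 0" --pt "0 0 0 0 0 0" --pt "0 0 0 0 0 0" --pt "0 0 0 0 0 0"

```text
clock: 48.3
tool_pos: [527.2, 133.1, 51.0]
tcp_rot: [-2.335, -2.093, 0.011]
wrist_force: [-26.0, 7.2, 18.7]
opening: 8.4
```

Run:
```python
from h import *
s=st();print(w2b(s['tool_pos']),s['torque']); w=b2w(-9,-84)
c=snap('side','side21'); P=cloud(c).reshape(-1,3); k=P[(np.hypot(*(P[:,:2]-w).T)<10)]; print('pad z',len(k),np.nanmedian(k[:,2]))
```

```text
t 48.3 pos [527.2 133.1  51. ] rot [-2.3347 -2.0929  0.0107] F [-26.    7.2  18.7] open 8.436811932228746 q [0.161 0.595 1.79  0.002 0.766 0.269]
[-58.52358954  -0.68404253] [ 1.1485211   3.66736481 -0.07047704]
pad z 98 59.41109167302841
```

Call:
arm_command --pt "0 -0.001 0 0 0 0" --pt "0 -0.001 0 0 0 0" --pt "0 -0.001 0 0 0 0" --pt "0 0 0 0 0 0" --pt "0 0 0 0 0 0"

```text
clock: 48.85
tool_pos: [527.2, 133.2, 51.0]
tcp_rot: [-2.338, -2.096, 0.003]
wrist_force: [-8.0, 4.3, 2.7]
opening: 8.3
```

Call:
arm_command --pt "0 0 0 0 0 0" --pt "0 0 0 0 0 0" --pt "0 0 0 0 0 0" --pt "0 0 0 0 0 0" --pt "0 0 0 0 0 0" --jaw 55

```text
clock: 49.35
tool_pos: [528.5, 132.9, 51.2]
tcp_rot: [2.339, 2.097, 0.0]
wrist_force: [-0.2, 0.3, 0.2]
opening: 47.2
```

Call:
arm_command --pt "0 0 -0.02 0 0 0" --pt "0 0 -0.03 0 0 0" --pt "0 0 -0.04 0 0 0" --pt "0 0 -0.01 0 0 0" --pt "0 0 0 0 0 0"

```text
clock: 49.85
tool_pos: [529.2, 133.0, 152.5]
tcp_rot: [2.338, 2.096, 0.004]
wrist_force: [0.4, 0.6, -0.5]
opening: 46.8
```

Run:
```python
from h import *
s=st();print(w2b(s['tool_pos'])); w=b2w(-9,-84)
for n in('top','side'):
    c=snap(n,n+'22',(230,160,400,290),4); P=cloud(c).reshape(-1,3); k=P[(np.hypot(*(P[:,:2]-w).T)<10)]; print('pad z',len(k),np.nanmedian(k[:,2])); cas(c,(0,0))
```

```text
t 49.85 pos [529.2 133.  152.5] rot [2.3378 2.096  0.0043] F [ 0.4  0.6 -0.5] open 46.8019374504659 q [ 0.161  0.437  1.74  -0.     0.962  0.27 ]
[-56.59165249  -0.57321439]
pad z 0 nan
pad z 97 59.39472220949165
 panel n 132 x mid -60.0 y [-11.   58.8] slope -7.58
 walls n 62 x [-16.8  -8.1] y [-34.3  50. ]
  return np.nanmean(a, axis, out=out, keepdims=keepdims)
```

View pics/side22.png

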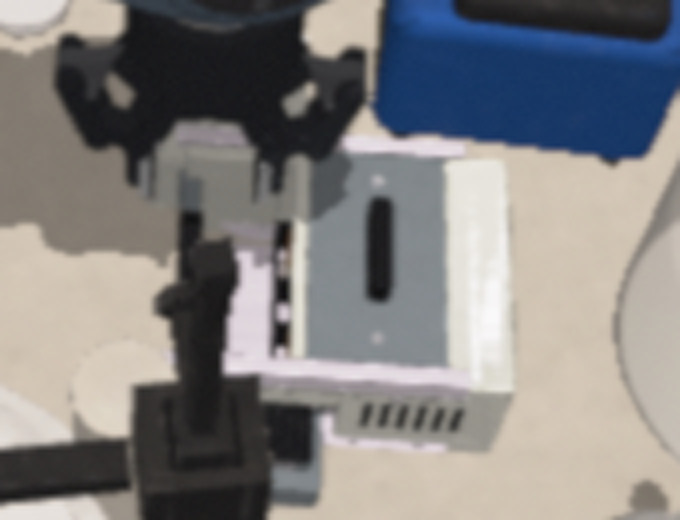

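The cassette stayed in with the pad up at z 59.4, as at the start, so it is latched. Next the dial: bar heading is about 145°, i.e. dial about 0.50 rad. Target is 4 vials, 2.513 rad.

Run:
```python
from h import *
print(b2w(-45,113)); to(552.3,244.6,110,55,8)
for n in('side22',):
    c=np.load('pics/%s.npz'%n)
    P=cloud(c);v=c['pixels'].max(2).astype(int)
    m=(P[...,2]>76)&(P[...,2]<92)&(v<60)&(np.hypot(P[...,0]-552,P[...,1]-244)<26); q=P[m][:,:2]; print(len(q),q.mean(0) if len(q) else '')
c=np.load('pics/top0.npz');P=cloud(c);v=c['pixels'].max(2).astype(int)
for lo,hi in((58,70),(70,79),(79,92)):
    m=(P[...,2]>lo)&(P[...,2]<hi)&(v<75)&(np.hypot(P[...,0]-552,P[...,1]-245)<28); q=P[m][:,:2]; w,V=np.linalg.eigh(np.cov(q.T)); print(lo,len(q),q.mean(0).round(1),np.sqrt(12*w).round(1),np.degrees(np.arctan2(V[1,1],V[0,1])).round(1))
```

```text
[552.96713382 244.69902994]
heading -6.24 turn rz total -61.24 tilt [-0.0013 -0.0002] shift tool mm if no turn [113.8  12.2  40. ]
[[14.2, 1.5, 5.0], [13.9, 3.4, 5.0], [13.3, 5.2, 5.0], [12.5, 7.0, 5.0], [11.5, 8.6, 5.0], [10.2, 10.0, 5.0], [8.8, 11.3, 5.0], [7.2, 12.4, 5.0]] rz/row -7.66
0 
58 38 [550.3 242.9] [19.9 26.5] 61.0
70 9 [546.3 245.1] [ 0.9 35.8] 145.1
79 56 [550.6 247.7] [10.6 33.2] 144.4
```

Call:
arm_command --pt "0.014 0.002 0.002 0 0 -7.6" --pt "0.014 0.003 0.002 0 0 -7.6" --pt "0.013 0.005 0.002 0 0 -7.6" --pt "0.013 0.007 0.004 0 0 -7.6" --pt "0.011 0.009 0.005 0 0 -7.6" --jaw 45 --force 30

```text
clock: 50.45
tool_pos: [543.5, 202.9, 134.1]
tcp_rot: [-1.52, -2.747, 0.003]
wrist_force: [-1.2, 0.1, 0.3]
opening: 38.2
```

Call:
arm_command --pt "0.01 0.01 0.005 0 0 -7.6" --pt "0.009 0.011 0.01 0 0 -7.6" --pt "0.007 0.012 0.01 0 0 -7.8" --pt "0 0 0 0 0 0" --pt "0 0 0 0 0 0"

```text
clock: 50.95
tool_pos: [552.6, 243.3, 109.9]
tcp_rot: [-0.956, -2.991, 0.002]
wrist_force: [-0.7, -0.5, -0.2]
opening: 38.5
```

Run:
```python
from h import *
st(); to(552.3,244.7,66,54.8,5)
c=snap('side','side23'); cas(c,(0,0))
w=b2w(-9,-84)
```

```text
t 50.95 pos [552.6 243.3 109.9] rot [-9.5570e-01 -2.9907e+00  2.5000e-03] F [-0.7 -0.5 -0.2] open 38.53804675471065 q [ 0.338  0.59   1.605 -0.     0.949 -0.614]
heading 54.56 turn rz total -0.24 tilt [-0.0023 -0.0009] shift tool mm if no turn [ 1.   1.1 43.9]
 panel n 133 x mid -59.1 y [-11.1  58.9] slope -7.41
 walls n 61 x [-18.8  -7.9] y [-33.9  57.7]
```

Call:
arm_command --pt "0.0005 0.0005 0.01 0 0 0" --pt "0 0 0.01 0 0 0" --pt "0 0 0.01 0 0 0" --pt "0 0 0.008 0 0 0" --pt "0 0 0.005 0 0 0"

```text
clock: 51.5
tool_pos: [552.8, 244.2, 66.9]
tcp_rot: [-0.951, -2.993, 0.001]
wrist_force: [-0.2, -1.1, -0.1]
opening: 38.6
```

Call:
arm_command --pt "0 0 0 0 0 0" --pt "0 0 0 0 0 0" --pt "0 0 0 0 0 0" --pt "0 0 0 0 0 0" --pt "0 0 0 0 0 0" --jaw 0

```text
clock: 52.0
tool_pos: [553.9, 245.4, 68.3]
tcp_rot: [0.95, 2.993, 0.004]
wrist_force: [4.4, 6.2, -7.7]
opening: 9.9
```

Run:
```python
from h import *
s=st(); M=R.from_rotvec(s['tcp_rot']).as_matrix(); print('F tool',(M.T@s['wrist_force']).round(1),s['torque'])
to(552.3,244.7,66,-60.2,14)
```

```text
t 52.0 pos [553.9 245.4  68.3] rot [0.9505 2.9926 0.0035] F [ 4.4  6.2 -7.7] open 9.91776657647799 q [ 3.400e-01  6.500e-01  1.622e+00  1.000e-03  8.670e-01 -6.170e-01]
F tool [-0.   7.6  7.7] [ 0.94963423 -0.68469061  0.02922994]
heading 54.76 turn rz total -65.04 tilt [0.0022 0.0016] shift tool mm if no turn [ 0.9 -1.5  2.3]
[[0.1, -0.1, 0.2], [0.1, -0.1, 0.2], [0.1, -0.1, 0.2], [0.1, -0.1, 0.2], [0.1, -0.1, 0.2], [0.1, -0.1, 0.2], [0.1, -0.1, 0.2], [0.1, -0.1, 0.2], [0.1, -0.0, 0.2], [0.1, -0.0, 0.2], [0.1, -0.0, 0.2], [0.1, -0.0, 0.2], [0.1, -0.0, 0.2], [0.1, 0.0, 0.2]] rz/row -4.65
```

Call:
arm_command --pt "0 0.0015 0 0 0 0" --pt "0 0 0 0 0 8.2" --pt "0 0 0 0 0 8.2" --pt "0 0 0 0 0 8.2" --pt "0 0 0 0 0 8.2"

```text
clock: 52.5
tool_pos: [553.9, 245.6, 68.3]
tcp_rot: [-1.765, -2.599, 0.0]
wrist_force: [-0.5, 0.2, -1.1]
opening: 9.8
```

Call:
arm_command --pt "0 0 0 0 0 8.2" --pt "0 0 0 0 0 8.2" --pt "0 0 0 0 0 8.2" --pt "0 0 0 0 0 8.2" --pt "0 0 0 0 0 0"

```text
clock: 53.0
tool_pos: [553.9, 245.7, 68.3]
tcp_rot: [-2.424, -1.999, 0.0]
wrist_force: [0.2, -0.3, -0.2]
opening: 10.0
```

Run:
```python
from h import *
s=st(); M=R.from_rotvec(s['tcp_rot']).as_matrix(); print('F tool',(M.T@s['wrist_force']).round(1),s['torque'])
to(553.5,245,66,-60.2,14)
```

```text
t 53.0 pos [553.9 245.7  68.3] rot [-2.4235e+00 -1.9988e+00  3.0000e-04] F [ 0.2 -0.3 -0.2] open 10.031189049707395 q [0.341 0.651 1.619 0.    0.872 0.532]
F tool [-0.3  0.2  0.2] [ 0.07795871  0.26632192 -0.02331951]
heading -10.97 turn rz total 49.23 tilt [-0.0003 -0.    ] shift tool mm if no turn [-0.7 -0.3  2.3]
[[-0.1, -0.0, 0.2], [-0.1, -0.0, 0.2], [-0.1, -0.0, 0.2], [-0.1, -0.0, 0.2], [-0.1, -0.0, 0.2], [-0.1, -0.0, 0.2], [-0.1, -0.0, 0.2], [-0.1, 0.0, 0.2], [-0.1, 0.0, 0.2], [-0.1, 0.0, 0.2], [-0.1, 0.0, 0.2], [-0.1, 0.0, 0.2], [-0.1, 0.0, 0.2], [-0.1, 0.0, 0.2]] rz/row 3.52
```

Call:
arm_command --pt "0 0 0 0 0 8.2" --pt "0 0 0 0 0 8.2" --pt "0 0 0 0 0 8.2" --pt "0 0 0 0 0 8.2" --pt "0 0 0 0 0 8.2"

```text
clock: 53.5
tool_pos: [553.9, 245.7, 68.3]
tcp_rot: [-2.969, -1.025, 0.0]
wrist_force: [-0.5, 0.4, -1.4]
opening: 10.3
```

Call:
arm_command --pt "0 0 0 0 0 8.2" --pt "0 0 0 0 0 0" --pt "0 0 0 0 0 0" --pt "0 0 0 0 0 0" --pt "0 0 0 0 0 0"

```text
clock: 54.0
tool_pos: [554.0, 245.7, 68.3]
tcp_rot: [-3.034, -0.816, 0.0]
wrist_force: [-2.0, 0.6, 1.2]
opening: 10.1
```

Call:
arm_command --pt "0 0 0 0 0 0" --pt "0 0 0 0 0 0" --pt "0 0 0 0 0 0" --pt "0 0 0 0 0 0" --pt "0 0 -0.005 0 0 0" --jaw 45

```text
clock: 54.5
tool_pos: [553.7, 245.5, 72.7]
tcp_rot: [3.035, 0.812, -0.002]
wrist_force: [-0.0, 0.1, 0.9]
opening: 38.5
```

Call:
arm_command --pt "0 0 -0.02 0 0 0" --pt "0 0 -0.025 0 0 0" --pt "0 0 -0.025 0 0 0" --pt "0 0 0 0 0 0" --pt "0 0 0 0 0 0" --jaw 0

```text
clock: 55.0
tool_pos: [554.1, 245.7, 143.5]
tcp_rot: [-3.035, -0.812, -0.001]
wrist_force: [0.3, -0.1, -0.3]
opening: 0.0
```

Run:
```python
from h import *
s=st(); p=b2w(75,0); print(p); to(p[0],p[1],145,-6.2,8)
```

```text
t 55.0 pos [554.1 245.7 143.5] rot [-3.0347e+00 -8.1220e-01 -1.3000e-03] F [ 0.3 -0.1 -0.3] open 0.015220907772475584 q [ 0.341  0.549  1.58  -0.     1.013  1.388]
[660.0613223  119.40004832]
heading -60.03 turn rz total -53.83 tilt [0.0008 0.0003] shift tool mm if no turn [ 28.7 162.3  -1.5]
[[3.6, 20.3, -0.2], [1.2, 20.6, -0.2], [-1.2, 20.6, -0.2], [-3.6, 20.3, -0.2], [-6.0, 19.7, -0.2], [-8.3, 18.9, -0.2], [-10.4, 17.8, -0.2], [-12.4, 16.4, -0.2]] rz/row -6.73
```

Call:
arm_command --pt "0.004 0.02 0 0 0 -6.7" --pt "0.001 0.02 0 0 0 -6.7" --pt "-0.001 0.021 0 0 0 -6.7" --pt "-0.004 0.02 0 0 0 -6.7" --pt "-0.006 0.02 0 0 0 -6.7"

```text
clock: 55.5
tool_pos: [619.9, 166.3, 141.7]
tcp_rot: [-2.667, -1.658, 0.003]
wrist_force: [-0.8, -0.6, 0.1]
opening: 0.1
```

Call:
arm_command --pt "-0.008 0.019 0 0 0 -6.7" --pt "-0.01 0.018 0 0 0 -6.7" --pt "-0.012 0.016 0 0 0 -6.7" --pt "0 0 0 0 0 0" --pt "0 0 0 0 0 0"

```text
clock: 56.0
tool_pos: [659.3, 120.5, 141.9]
tcp_rot: [-2.345, -2.089, 0.002]
wrist_force: [-0.1, -0.1, -0.4]
opening: -0.0
```

Run:
```python
from h import *
s=st(); print(w2b(s['tool_pos'])); p=b2w(75,0); to(p[0],p[1],97,-6.2,8)
c=snap('top','top24',(225,130,305,210),8)
v=c['pixels'].max(2).astype(int); P=cloud(c)
m=(P[...,2]>77)&(P[...,2]<92)&(v<75)&(np.hypot(P[...,0]-552,P[...,1]-245)<28); q=P[m][:,:2]; w,V=np.linalg.eigh(np.cov(q.T)); print(len(q),q.mean(0).round(1),np.sqrt(12*w).round(1),np.degrees(np.arctan2(V[1,1],V[0,1])).round(1))
```

```text
t 56.0 pos [659.3 120.5 141.9] rot [-2.3448 -2.0889  0.0024] F [-0.1 -0.1 -0.4] open -0.014283062757383945 q [0.111 0.66  1.387 0.    1.096 0.227]
[74.11434038  1.02490565]
heading -6.61 turn rz total -0.41 tilt [-0.002 -0.   ] shift tool mm if no turn [-1.   1.  44.9]
[[-0.1, 0.1, 5.6], [-0.1, 0.1, 5.6], [-0.1, 0.1, 5.6], [-0.1, 0.1, 5.6], [-0.1, 0.1, 5.6], [-0.1, 0.1, 5.6], [-0.1, 0.1, 5.6], [-0.1, 0.1, 5.6]] rz/row -0.05
61 [549.8 245.7] [10.8 34.1] -151.5
```

View pics/top24.png

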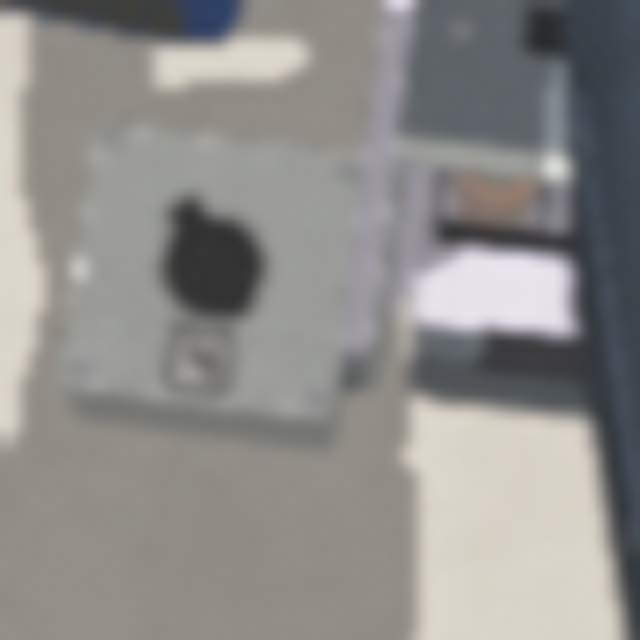

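Bar heading is -151.5°, so the dial is about 2.53 rad, which is number 4. The glyph at (200,360) is dim but fits. Now shutting the cover.

Call:
arm_command --pt "-0.001 0 0.01 0 0 -0.4" --pt "0 0 0.01 0 0 0" --pt "0 0 0.01 0 0 0" --pt "0 0 0.01 0 0 0" --pt "0 0 0.005 0 0 0"

```text
clock: 56.55
tool_pos: [659.2, 119.6, 96.4]
tcp_rot: [-2.335, -2.1, 0.002]
wrist_force: [0.3, -0.0, -0.2]
opening: 0.3
```

Call:
arm_command --pt "0 -0.01 0 0 0 0" --pt "0 -0.01 0 0 0 0" --pt "0 -0.01 0 0 0 0" --pt "0 -0.01 0 0 0 0" --pt "0 0 0 0 0 0"

```text
clock: 57.05
tool_pos: [618.9, 124.1, 98.6]
tcp_rot: [-2.335, -2.102, 0.0]
wrist_force: [0.8, -0.8, -0.2]
opening: 0.1
```

Call:
arm_command --pt "0 -0.01 0 0 0 0" --pt "0 -0.01 0 0 0 0" --pt "0 -0.01 0 0 0 0" --pt "0 -0.01 0 0 0 0" --pt "0 0 0 0 0 0"

```text
clock: 57.55
tool_pos: [578.7, 128.1, 98.0]
tcp_rot: [-2.334, -2.101, 0.002]
wrist_force: [0.1, -0.2, 0.0]
opening: -0.1
```

Run:
```python
from h import *
s=st(); print(w2b(s['tool_pos']))
```

```text
t 57.55 pos [578.7 128.1  98. ] rot [-2.3344e+00 -2.1013e+00  2.0000e-03] F [ 0.1 -0.2  0. ] open -0.08909549267281151 q [ 0.139  0.589  1.643 -0.     0.911  0.244]
[-6.78413103 -0.12820048]
```

Call:
arm_command --pt "0 -0.002 0 0 0 0" --pt "0 -0.002 0 0 0 0" --pt "0 -0.001 0 0 0 0" --pt "0 -0.001 0 0 0 0" --pt "0 0 0 0 0 0"

```text
clock: 58.05
tool_pos: [574.2, 128.6, 98.0]
tcp_rot: [-2.335, -2.101, 0.0]
wrist_force: [0.7, -0.0, -0.8]
opening: 0.4
```

Call:
arm_command --pt "0 -0.001 0 0 0 0" --pt "0 -0.001 0 0 0 0" --pt "0 -0.001 0 0 0 0" --pt "0 0 0 0 0 0" --pt "0 0 0 0 0 0"

```text
clock: 58.55
tool_pos: [571.2, 128.9, 98.1]
tcp_rot: [-2.335, -2.101, 0.0]
wrist_force: [0.7, -0.5, -0.3]
opening: 0.0
```

Call:
arm_command --pt "0 -0.001 0 0 0 0" --pt "0 -0.001 0 0 0 0" --pt "0 0 0 0 0 0" --pt "0 0 0 0 0 0" --pt "0 0 0 0 0 0"

```text
clock: 59.05
tool_pos: [569.2, 129.2, 98.1]
tcp_rot: [-2.335, -2.101, 0.0]
wrist_force: [0.5, 0.9, 0.4]
opening: 0.1
```

Run:
```python
from h import *
s=st(); print(w2b(s['tool_pos']))
```

```text
t 59.05 pos [569.2 129.2  98.1] rot [-2.3353e+00 -2.1012e+00  3.0000e-04] F [0.5 0.9 0.4] open 0.050547908741538375 q [0.143 0.575 1.669 0.    0.898 0.249]
[-16.34977909  -0.09744759]
```

Not at the stop yet; continue at 1 mm per row.

Call:
arm_command --pt "0 -0.001 0 0 0 0" --pt "0 -0.001 0 0 0 0" --pt "0 0 0 0 0 0" --pt "0 0 0 0 0 0" --pt "0 0 0 0 0 0"

```text
clock: 59.55
tool_pos: [568.0, 129.3, 98.3]
tcp_rot: [2.335, 2.101, 0.002]
wrist_force: [6.2, -0.1, -1.4]
opening: 0.1
```

Call:
arm_command --pt "0 -0.001 0 0 0 0" --pt "0 -0.001 0 0 0 0" --pt "0 0 0 0 0 0" --pt "0 0 0 0 0 0" --pt "0 0 0 0 0 0"

```text
clock: 60.05
tool_pos: [567.4, 129.4, 98.8]
tcp_rot: [2.333, 2.099, 0.006]
wrist_force: [12.9, -1.1, -2.0]
opening: 0.2
```

Call:
arm_command --pt "0 -0.001 0 0 0 0" --pt "0 0 0 0 0 0" --pt "0 0 0 0 0 0" --pt "0 0 0 0 0 0" --pt "0 0 0 0 0 0"

```text
clock: 60.55
tool_pos: [567.2, 129.5, 99.0]
tcp_rot: [2.332, 2.098, 0.009]
wrist_force: [14.9, -1.8, -5.9]
opening: 0.3
```

Call:
arm_command --pt "0 0.004 0 0 0 0" --pt "0 0.005 0 0 0 0" --pt "0 0 -0.03 0 0 0" --pt "0 0 -0.04 0 0 0" --pt "0 0 -0.05 0 0 0"

```text
clock: 61.05
tool_pos: [572.0, 128.6, 217.9]
tcp_rot: [-2.333, -2.099, 0.006]
wrist_force: [1.1, -0.3, 0.0]
opening: 0.2
```

Call:
arm_command --pt "0 -0.04 -0.05 0 0 0" --pt "0 -0.04 -0.05 0 0 0" --pt "0 -0.04 -0.05 0 0 0" --pt "0 -0.04 -0.04 0 0 0" --pt "0 -0.04 0 0 0 0"

```text
clock: 61.55
tool_pos: [404.9, 146.8, 374.6]
tcp_rot: [2.334, 2.099, 0.008]
wrist_force: [-0.4, 0.8, -0.2]
opening: 0.0
```

Run:
```python
from h import *
s=st()
for n in('top','side'):
    c=snap(n,n+'30'); P=cloud(c); v=c['pixels'].max(2).astype(int); Z=P[...,2]
    def seg(nm,lo,hi,box):
        m=(Z>lo)&(Z<hi)&(v<70)&(P[...,0]>box[0])&(P[...,0]<box[1])&(P[...,1]>box[2])&(P[...,1]<box[3]); q=P[m]
        if len(q)>5: w,V=np.linalg.eigh(np.cov(q[:,:2].T)); print(n,nm,len(q),q[:,:2].mean(0).round(1),np.degrees(np.arctan2(V[1,1],V[0,1])).round(1),'z',np.median(Z[m]).round(1))
    seg('rib',98,115,(480,700,80,190));seg('knob',74,92,(510,590,215,280));seg('pad',52,66,(530,590,10,70))
    print('others',caps(c,[(341,233),(332,100),(314,163)]).round(0)[:,:2], caps(c,[(438,358)],10,20,35).round(0)[:,:2])
a=cv2.resize(np.load('pics/side30.npz')['pixels'][130:290,150:390,::-1],None,fx=3.3,fy=3.3,interpolation=cv2.INTER_CUBIC); cv2.imwrite('pics/fin.png',a)
b=np.load('pics/side30.npz')['pixels'][150:220,240:320,::-1]; t=np.load('pics/top30.npz')['pixels'][140:190,225:345,::-1]
cv2.imwrite('pics/fin.png',np.vstack([cv2.resize(b,(343,300),interpolation=cv2.INTER_CUBIC).repeat(1,0) if 0 else cv2.copyMakeBorder(cv2.resize(b,(320,280),interpolation=cv2.INTER_CUBIC),0,0,0,400,cv2.BORDER_CONSTANT),cv2.resize(t,(720,300),interpolation=cv2.INTER_CUBIC)]))
```

```text
t 61.55 pos [404.9 146.8 374.6] rot [2.3337 2.0993 0.0083] F [-0.4  0.8 -0.2] open 0.04986270923418634 q [0.24  0.    1.723 0.    1.413 0.345]
top knob 33 [553.2 249.8] -159.4 z 81.8
others [[343. 237.]
 [334.  99.]
 [ nan  nan]] [[440. 360.]]
side rib 110 [550.5 131.5] 85.5 z 106.3
side knob 83 [552.8 241.5] -150.2 z 82.4
side pad 163 [567.5  44. ] 94.4 z 59.7
others [[344. 234.]
 [336. 104.]
 [316. 162.]] [[440. 357.]]
```

View pics/fin.png

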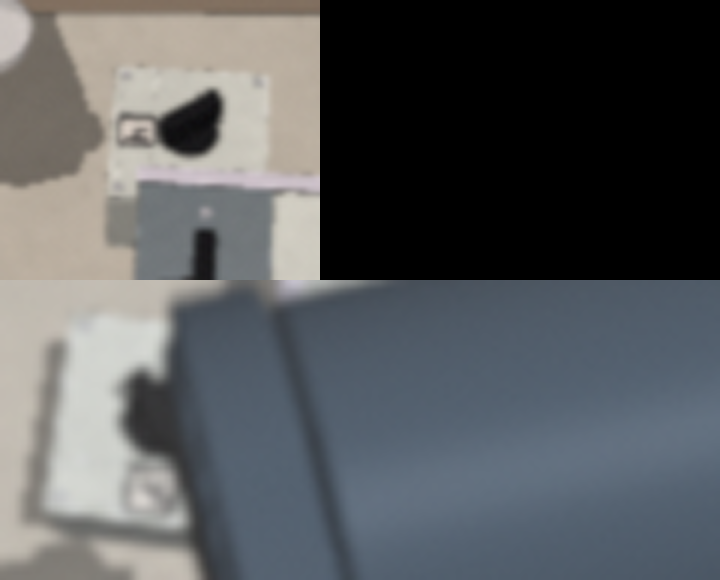

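The side view shows a rotated "4" in the window at (137,130) and the cover over the gap. The pad is up at z 59.7, the same as at the start, and the bystanders have not moved.

```bash
python3 -c "
from h import *
print(job_done())"
```

```text
the job is handed in; nothing more can be done
None
```

The job is done and handed in at about 62 s of the 208 s allowed. The cover was slid back, the catch pressed and the cassette drawn out. All four amber vials went into cells 1 to 4, the cassette went back in, the dial was set to 4 and the cover shut.

**Last checks:**
- **Vials:** all four stood upright in their cells when checked before the cassette went in. I did not check them again under the roof after insertion, though one vial was still visible in place later.
- **Cassette and catch:** I pushed the cassette to its hard stop and it stayed in when let go. The pad was at z 59.7, against 59.4 at the start, which fits the catch having clicked up. I did not see the catch itself engage.
- **Dial:** the bar reads about 2.51 to 2.53 rad (target 2.513), and the window shows a 4 in the side view. In the top view the digit was too dim to read and the arm half hid the knob, so its −159° reading there is not reliable.
- **Cover:** it was pushed to a firm stop at about 15 N. The side camera put the rib 4 mm nearer the robot than at the start; the gripper may have partly hidden it, and I did not resolve this.
- **Other glassware:** the petri dish and the purple and pink look-alikes read within a few mm of where they began. I did not re-measure the small tube.

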